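Nest the parts cups in the leaning yoke on the lantern bench

ROBOT

A 7-joint arm with a two-finger parallel gripper is mounted at the origin on the work surface. World frame = base frame: x ahead of the robot, y to its left, z up, the work surface at z = 0. Lengths are in m, angles in rad, forces in N, time in s.
With the tool pointing down it reaches from about 0.425 to 0.925 m from the base axis. Payload 6.8 kg.
Tool frame: the origin (TCP) lies midway between the tips of the shut fingers; the grasp point (between the pads) lies 19 mm behind it; z points along the fingers, x is the direction in which the jaws open and shut, and the axes are right-handed (so a half turn about z gives the same grasp; the last joint's range is limited). The gripper opens to 85 mm and grips with 20 to 120 N. Pads are 22 mm wide; open, the fingers measure 114 mm over their backs; the gripper's body (76 mm by 85 mm) begins 54 mm behind the grasp point. The pads swing forward as they close: fully open they stand 13 mm farther back than shut.
Start: joints at [-0.108, 0.477, 0.022, 1.555, -0.011, 1.109, -0.083], TCP at [0.675, 0, 0.231] pointing down, gripper open.
Joint ranges: [-2.96, 2.96], [-0.34, 2.1], [-1.41, 1.46], [0.24, 2.44], [-1.37, 4.51], [0.17, 1.92], [-2.96, 2.96]. Speed limits (rad/s): [2.39, 2.39, 3.14, 3.14, 3.14, 3.14, 3.14].

INTERFACE

Orientations are given as a unit quaternion [w, x, y, z].
In Python, from station import bot, imaging, nets gives the robot as it stands. The module is installed in compiled form; this text tells all that it offers.
- The arm moves only by the tool apply_moves, never from a script. Its argument "moves" is text: rows parted by semicolons, each of 7 numbers parted by spaces: the gripper command: -1 is fully open, 1 is shut, values between are in proportion, then the shift along the tool's x, y, z normalised to -1 to 1, where 1 is 120 mm, then the turn, a rotation vector about the tool's x, y, z normalised to -1 to 1, where 1 is 4 degrees. In form: hand dx dy dz rx ry rz; .... A call has 1 to 12 rows; each row shifts and turns the commanded pose from where the row before left it, along the tool's axes as they then stand; what a row does not reach is not made up. A row lasts 1/12 s, in which the tool goes at most 41.7 mm and 7.16 degrees, less where a joint would pass 70% of its speed; a pose out of reach is approached as far as the arm can. A call with a number of a shift or a turn outside -1 to 1 is refused whole. A call with a gripper value outside its range is refused whole. The fingers move at their own pace and stop on an object; "force" is the grip in N (left out, the last holds). Time passes only in rows, so rows that do not move let the fingers close. It gives the time, the measured TCP pose, the force and the opening at its end, in the units of the state.
- bot.get_obs(): the state, without advancing time (a new reading comes with each control period).
- imaging.read_camera(name): name is "scene" or "side" or "wrist"; returns a dict with "image" (400x640x3 uint8, red, green, blue), "fx", "fy", "cx", "cy" (pixels), "dist_coeffs" ([k1, k2, p1, p2, k3] as OpenCV has them; the pictures are not rectified), "view" (4x4, takes a point from world to camera coordinates); the wrist camera has in their place "mount" (4x4, takes a point from camera to tool coordinates, whose origin is the TCP and whose axes are the tool frame's). Camera axes: x right, y down, z forward; pixel columns grow to the right and rows downward; lengths in m; the calibration is good to about 2 mm. A picture is of the moment at which its call begins: read the wrist's pose just before it. There is no depth.
- bot.hand_in(): hands the job in, once; it reports no verdict.
Trained networks look in a picture, given as the dict that the camera call returned (one of the last four; its "shot" number tells which), for a name from the list of things; names that differ only in an ending like _2 or _b are one class to them, and where a whole thing is asked for, a point or a joint stands for the part that bears it (a point fixed in the world has none). Each returns a list of dicts, best first, with "score" (0 to 1); they miss things now and then, are a little off and sometimes report something else, mostly with a low value. They report only what shows in the picture. A call takes as long as a camera call. They do not tell look-alikes from the thing itself.
- nets.spot_in(picture, name): "rect" ([left, top, right, bottom] in pixels, round what is visible of it).
- nets.outline_of(picture, name): "region" (400x640 bool, what is visible of it) and "rect" ([left, top, right, bottom] in pixels, round what is visible of it).
- nets.spot_point(picture, name): "location" ([column, row] in pixels: a listed point, or the origin of a listed thing).
The state is a dict: "t": time; "q": joint angles; "joint_vel": joint speeds; "joint_torque": joint torques, N m; "eef_pos": TCP position; "tool_rot": TCP orientation; "contact_force": force on the tool from outside, world axes, zero at the start; "torque": the same for the moment, N m; "gripper_width": opening from 0.0 (shut) to 1.0 (fully open).
Only numpy, scipy, OpenCV 4.12 (cv2) and the standard library are available. Lean on these libraries where they do the work, as an engineer would, in place of code of your own. Each camera call takes 0.05 s, during which the arm holds its last target.

TASK

Put away the three aluminium parts cups on the lantern bench by nesting them in size order: the middle cup into the big cup that leans in its yoke, and the small cup into the middle one, each right way up and fully home with its collar resting all round on the rim of the cup outside it. Lower them in, do not drop them, leave the nest standing free and at rest in the leaning cup, and leave the other things on the bench where they are.

Things in the scene. Friction and masses are not known exactly. Their poses are not given: they have to be found in the camera images.
- yoke: Dark steel U-shaped yoke fixed to the bench, holding the big cup by pins: base plate 120 x 150 mm, 8 mm thick; two upright arms 94 mm high, with black knobs, 144 mm over the knobs. Origin under the plate's centre, z up; the cup leans towards its -x.
- big_cup: Largest of three plain aluminium cups. Mouth 71 mm inside, 81 mm outside; 75 mm high, 69 mm deep. Origin on its axis at the pins, 30 mm below the rim, 78 mm above the bench. Its z axis points out of the mouth and leans 26 to 37 degrees from vertical, away from the robot or up to 40 degrees to either side of that. Its stiff pivot (4 N m) does not turn under ordinary handling.
- big_rim (a point): Centre of the big cup's mouth, level with its rim.
- middle_cup: Loose aluminium cup, upright on the bench, 100 to 180 g, 88 mm high, open at the top. Tapered foot: 48 mm diameter at the bottom, 63 mm at 55 mm height; flat collar 86 mm across at 55 to 60 mm; then a straight neck, 63 mm outside, 55 mm inside, up to the rim: grip it from outside. About 4 mm of play all round in the big cup. Origin: centre of the underside, z up its axis.
- middle_collar (a point): On the middle cup's axis, level with the underside of its collar (55 mm above its underside). Lies at big_rim when nested.
- middle_rim (a point): Centre of the middle cup's mouth, level with its rim (88 mm above its underside).
- small_cup: Loose aluminium cup, upright on the bench, 60 to 120 g, 78 mm high, open at the top. Tapered foot: 32 mm diameter at the bottom, 46 mm at 45 mm height; flat collar 70 mm across at 45 to 50 mm; then a straight neck, 46 mm outside, up to the rim: grip it from outside. About 4 mm of play all round in the middle cup. Origin: centre of the underside, z up its axis.
- small_collar (a point): On the small cup's axis, level with the underside of its collar (45 mm above its underside). Lies at middle_rim when nested.
- stage_plug: black three-pin stage plug, 107 x 50 x 32 mm, lying flat; bystander; origin under its centre
- tape_roll: grey cloth-tape roll lying flat, 100 mm across, 48 mm high; bystander; origin under its centre
- screw_jar: glass jar with a black lid, 60 mm across, 85 mm high; bystander; origin under its centre
- screwdriver: screwdriver lying on the bench; bystander
- wrench: wrench lying on the bench; bystander
- brush: brush lying on the bench; bystander
- hook_clamp: dark steel lantern hook clamp lying flat, about 80 x 110 mm and 24 mm high; bystander
Mind the look-alikes: they are no part of the job. What is shaped like the middle_cup but orange or pink is not meant.

How it is judged:
By the outcome, as a careful person would: the job done as asked, in the order asked, and still so for the second after the job is handed in, with the robot touching nothing.
It also fails if it takes over 61 s, if anything falls off the work surface, if the arm or the gripper's body presses on something with over 40 N, if the wrist force passes 120 N, or if a joint passes its speed limit or range.

## Working session

There is one attempt and no reset: what is moved stays moved. The work goes in short steps, Python scripts to look and compute and a tool call to move; the robot and the scene stay as the last step left them, time stands still between calls to the robot, and variables do not carry over. Pictures are saved under pics/ and viewed, and the job is handed in when it is done.

Besides the shell and the picture viewer there is one more tool, called after "Call:" as a command line: name --argument value ..., lists and objects as JSON in quotes. apply_moves: Moves the arm, as the interface text tells. Scaled input: -1 to 1 covers 120 mm each way for a shift and 4 degrees each way for a turn. Its arguments: {"type":"object","properties":{"moves":{"type":"string"},"force":{"type":"number"}},"required":["moves"]}

```bash
mkdir -p pics; python3 - <<'E'
from station import bot, imaging, nets
import cv2
o=bot.get_obs(); print(o['t'],o['eef_pos'],o['tool_rot'],o['gripper_width'])
for n in ['scene','side']:
    p=imaging.read_camera(n); cv2.imwrite(f'pics/{n}0.png',p['image'][:,:,::-1])
    print(n,p['fx'],p['fy'],p['cx'],p['cy'],p['dist_coeffs'],p['view'])
    for k in ['yoke','big_cup','middle_cup','small_cup','stage_plug','tape_roll','screw_jar']:
        print(k,[(round(r['score'],2),[int(v) for v in r['rect']]) for r in nets.spot_in(p,k)][:4])
    for k in ['big_cup','big_rim','middle_cup','middle_collar','middle_rim','small_cup','small_collar','yoke']:
        print(k,[(round(r['score'],2),[round(float(v),1) for v in r['location']]) for r in nets.spot_point(p,k)][:4])
E
```

```text
0.0 [6.74416275e-01 2.76534517e-06 2.30324668e-01] [ 6.23832955e-05  9.99999586e-01  3.60927488e-05 -9.06594261e-04] 0.9990328339592149
scene 382.71719007404556 382.71719007404556 323.4045724405138 196.20378014579677 [-0.05464664  0.          0.          0.          0.        ] [[-0.75241954  0.65865636  0.00605314  0.44461449]
 [ 0.42151117  0.48853654 -0.76397669 -0.12811306]
 [-0.50615529 -0.57227953 -0.64521544  1.37673512]
 [ 0.          0.          0.          1.        ]]
yoke [(0.91, [292, 191, 355, 255]), (0.61, [306, 190, 340, 227])]
big_cup []
middle_cup [(0.65, [312, 140, 328, 172]), (0.58, [237, 137, 261, 165]), (0.51, [283, 164, 299, 182])]
small_cup [(0.55, [376, 256, 408, 287])]
stage_plug [(0.55, [316, 287, 343, 332])]
tape_roll [(0.94, [369, 185, 405, 219])]
screw_jar [(0.92, [240, 209, 265, 239])]
big_cup [(0.83, [323.4, 206.4])]
big_rim [(0.79, [320.1, 201.5])]
middle_cup [(0.85, [251.4, 162.7]), (0.62, [284.5, 176.5]), (0.6, [287.6, 167.5]), (0.6, [424.0, 237.6])]
middle_collar [(0.77, [320.5, 150.8]), (0.69, [285.3, 164.5])]
middle_rim [(0.71, [250.8, 141.4]), (
[... 562 characters left out ...]
])]
middle_cup [(0.9, [417, 179, 448, 216]), (0.81, [391, 138, 417, 169]), (0.71, [381, 157, 409, 195])]
small_cup [(0.61, [235, 244, 267, 280])]
stage_plug [(0.94, [189, 223, 236, 246]), (0.41, [348, 240, 393, 287])]
tape_roll [(0.81, [353, 238, 394, 285])]
screw_jar [(0.85, [289, 158, 310, 192])]
big_cup []
big_rim [(0.93, [315.7, 190.8])]
middle_cup [(0.95, [402.0, 165.9]), (0.6, [428.8, 210.0])]
middle_collar [(0.72, [394.4, 175.5]), (0.64, [432.8, 194.2]), (0.61, [406.7, 152.8])]
middle_rim [(0.97, [397.0, 164.9]), (0.92, [433.5, 184.4]), (0.77, [405.8, 141.7])]
small_cup [(0.93, [252.0, 278.0]), (0.37, [392.1, 188.8])]
small_collar [(0.83, [251.7, 265.4])]
yoke [(0.67, [320.6, 227.6])]
```

View pics/scene0.png

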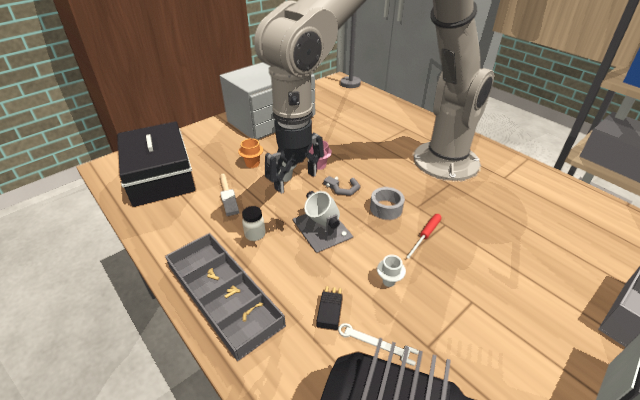

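View pics/side0.png

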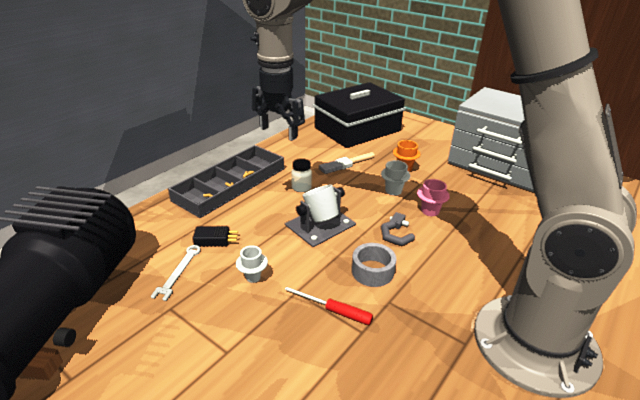

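```bash
python3 - <<'E'
import cv2
a=cv2.imread('pics/scene0.png'); b=cv2.imread('pics/side0.png')
cv2.imwrite('pics/scene0z.png',cv2.resize(a[120:310,220:440],None,fx=3,fy=3,interpolation=2))
cv2.imwrite('pics/side0z.png',cv2.resize(b[120:300,210:460],None,fx=3,fy=3,interpolation=2))
E
```

```text
(no output)
```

View pics/scene0z.png

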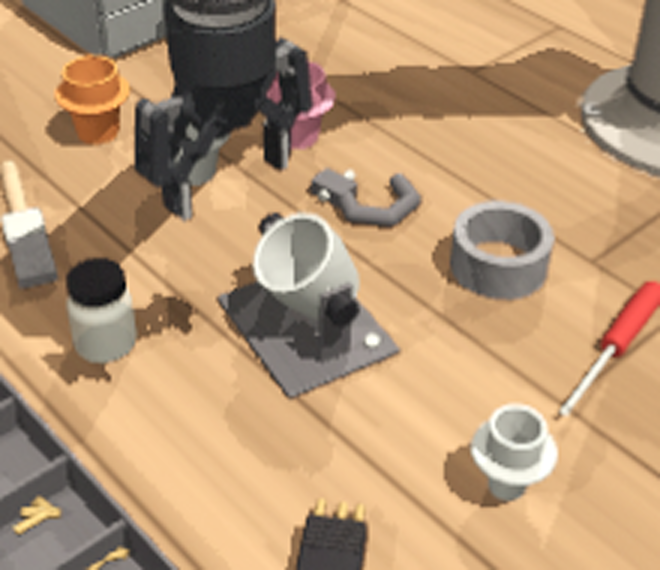

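View pics/side0z.png

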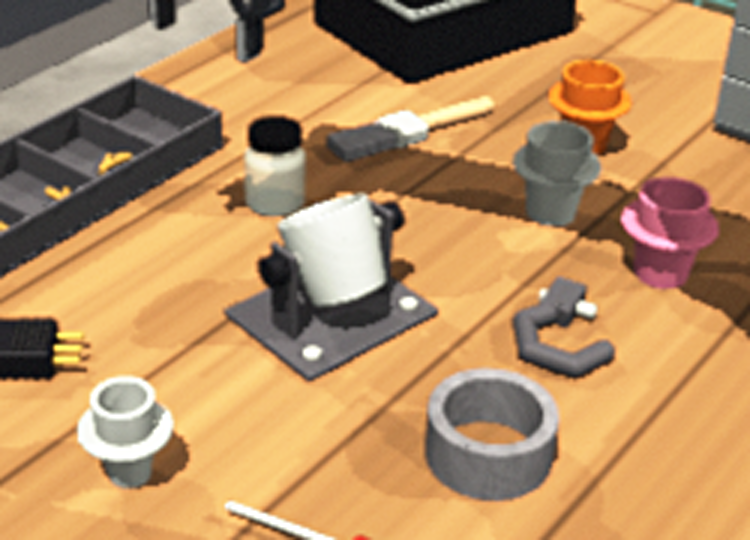

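The scene view shows the big cup leaning in its yoke at (320,205), the small cup at (391,268) and the tape roll at (388,203). The true middle cup is grey and in shadow, at side (395,178). In the scene view the gripper hides it, near (287,170). The orange and pink cups are the look-alikes.

```bash
cat > h.py <<'E'
import numpy as np, cv2
from scipy.spatial.transform import Rotation as R
from scipy.optimize import least_squares
def K(p): return np.array([[p['fx'],0,p['cx']],[0,p['fy'],p['cy']],[0,0,1.]])
def Rq(q): return R.from_quat([q[1],q[2],q[3],q[0]]).as_matrix()
def view(p,o=None):
    if 'view' in p: return np.array(p['view'])
    T=np.eye(4); T[:3,:3]=Rq(o['tool_rot']); T[:3,3]=o['eef_pos']
    return np.linalg.inv(T@np.array(p['mount']))
def ray(p,uv,V):
    n=cv2.undistortPoints(np.array([[uv]],float),K(p),np.array(p['dist_coeffs']))[0,0]
    d=V[:3,:3].T@np.array([n[0],n[1],1]); c=-V[:3,:3].T@V[:3,3]
    return c,d/np.linalg.norm(d)
def atz(p,uv,V,z):
    c,d=ray(p,uv,V); return c+d*(z-c[2])/d[2]
def tri(rs):
    A=0;b=0
    for c,d in rs:
        M=np.eye(3)-np.outer(d,d); A=A+M; b=b+M@c
    x=np.linalg.solve(A,b); return x,[np.linalg.norm((np.eye(3)-np.outer(d,d))@(x-c)) for c,d in rs]
def proj(p,X,V):
    r,_=cv2.Rodrigues(V[:3,:3]); return cv2.projectPoints(np.atleast_2d(X).astype(float),r,V[:3,3],K(p),np.array(p['dist_coeffs']))[0][:,0]
E
python3 - <<'E'
from h import *
from station import bot, imaging, nets
np.set_printoptions(precision=4,suppress=True)
S=imaging.read_camera('scene'); D=imaging.read_camera('side')
VS,VD=view(S),view(D)
def both(n,a,b,z=None):
    print(n,tri([ray(S,a,VS),ray(D,b,VD)]), atz(S,a,VS,z) if z is not None else '', atz(D,b,VD,z) if z is not None else '')
both('small_collar',(394.0,266.8),(251.7,265.4),.045)
both('small_o',(390.7,283.7),(252,278),0)
both('big_rim',(320.1,201.5),(315.7,190.8))
both('yoke',(318,228.5),(320.6,227.6),0)
print('mid rim',atz(D,(397,164.9),VD,.088),'collar',atz(D,(394.4,175.5),VD,.055))
print('mid scene',atz(S,(281.8,152.7),VS,.088),atz(S,(285.3,164.5),VS,.055),atz(S,(284.5,176.5),VS,0))
print('pink rim',atz(D,(433.5,184.4),VD,.088),'orange',atz(D,(405.8,141.7),VD,.088))
print('tape',atz(S,(387,203),VS,.024),'jar',atz(D,(300,175),VD,.042))
print('clamp',atz(D,(398,230),VD,.012),'brush',atz(D,(335,165),VD,.01))
p=imaging.read_camera('wrist'); cv2.imwrite('pics/wrist0.png',p['image'][:,:,::-1]); print(p['mount'])
E
```

```text
small_collar (array([0.5547, 0.2247, 0.0498]), [np.float64(0.004707113488993061), np.float64(0.004707113488993087)]) [0.5489 0.2174 0.045 ] [0.5575 0.2269 0.045 ]
small_o (array([0.5636, 0.2257, 0.0003]), [np.float64(0.0015819773442340374), np.float64(0.0015819773442340636)]) [0.5642 0.2273 0.    ] [ 0.5642  0.2236 -0.    ]
big_rim (array([ 0.5774, -0.0278,  0.1095]), [np.float64(0.004000714558415385), np.float64(0.004000714558415536)])  
yoke (array([ 0.5702, -0.0441, -0.0125]), [np.float64(0.00599304242474115), np.float64(0.005993042424741175)]) [ 0.5749 -0.042   0.    ] [ 0.5582 -0.0229  0.    ]
mid rim [ 0.5003 -0.3016  0.088 ] collar [ 0.5012 -0.2955  0.055 ]
mid scene [ 0.4942 -0.3182  0.088 ] [ 0.499  -0.2958  0.055 ] [ 0.4992 -0.3054  0.    ]
pink rim [ 0.3715 -0.2731  0.088 ] orange [ 0.5528 -0.4464  0.088 ]
tape [0.361  0.0305 0.024 ] jar [ 0.7272 -0.1392  0.042 ]
clamp [ 0.3877 -0.1297  0.012 ] brush [ 0.7152 -0.2975  0.01  ]
[[ 1.      0.0002 -0.0002 -0.0002]
 [-0.0001  0.9589  0.2838 -0.0723]
 [ 0.0002 -0.2838  0.9589 -0.1416]
 [ 0.      0.      0.      1.    ]]
```

View pics/wrist0.png

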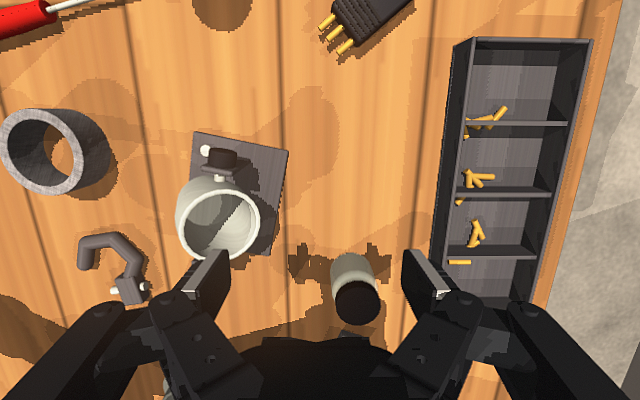

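The wrist view shows the big cup's mouth centred near (220,222), with the plate at (240,195). I'll move above it for a better look, on the way to the middle cup.

Call:
apply_moves --moves "-1 -0.2 0.05 -0.14 0 0 0; -1 -0.2 0.05 -0.14 0 0 0; -1 -0.2 0.05 -0.14 0 0 0; -1 0 0 0 0 0 0; -1 0 0 0 0 0 0"

```text
t: 2.17
eef_pos: [0.603, -0.0185, 0.2833]
tool_rot: [-0.0, 1.0, -0.0, 0.001]
contact_force: [-0.2, -0.6, -0.2]
gripper_width: 1.001
```

```bash
python3 - <<'E'
from h import *
from station import bot, imaging, nets
import pickle
np.set_printoptions(precision=4,suppress=True)
o=bot.get_obs(); p=imaging.read_camera('wrist'); S=imaging.read_camera('scene'); D=imaging.read_camera('side')
pickle.dump((o,p,S,D),open('a1.pkl','wb'))
print(o['t'],o['eef_pos'],o['tool_rot'],o['joint_vel'])
cv2.imwrite('pics/w1.png',p['image'][:,:,::-1])
cv2.imwrite('pics/w1z.png',cv2.resize(p['image'][100:300,180:440,::-1],None,fx=3,fy=3,interpolation=2))
cv2.imwrite('pics/s1z.png',cv2.resize(S['image'][130:260,230:400,::-1],None,fx=4,fy=4,interpolation=2))
for nm,c in (('w',p),('s',S),('d',D)):
  for k in ['big_rim','big_cup','middle_rim','middle_collar','middle_cup']:
    print(nm,k,[(round(r['score'],2),[round(float(v),1) for v in r['location']]) for r in nets.spot_point(c,k)][:4])
E
```

```text
2.1667 [ 0.603  -0.0185  0.2833] [-0.0001  1.     -0.0005  0.0014] [-0.0101  0.0482 -0.0143 -0.012  -0.0044 -0.0105 -0.0004]
w big_rim [(0.87, [293.5, 195.1])]
w big_cup [(0.63, [284.0, 193.0])]
w middle_rim [(0.66, [152.3, 350.4])]
w middle_collar [(0.77, [250.6, 348.4])]
w middle_cup [(0.86, [257.4, 324.0])]
s big_rim [(0.85, [320.2, 204.4])]
s big_cup [(0.65, [321.0, 208.5]), (0.65, [329.0, 313.5])]
s middle_rim [(0.87, [320.6, 143.8]), (0.87, [250.9, 146.1]), (0.22, [390.7, 281.8])]
s middle_collar [(0.93, [318.0, 149.8]), (0.63, [287.5, 164.9]), (0.62, [252.3, 148.3])]
s middle_cup [(0.86, [285.9, 177.1]), (0.81, [252.9, 163.5]), (0.7, [376.9, 344.0]), (0.56, [321.3, 163.5])]
d big_rim [(0.79, [318.6, 190.7])]
d big_cup [(0.92, [318.6, 201.2]), (0.66, [348.6, 162.2])]
d middle_rim [(0.92, [406.0, 140.8]), (0.85, [434.7, 184.0]), (0.82, [394.1, 165.3]), (0.26, [392.0, 191.8])]
d middle_collar [(0.64, [393.8, 176.8]), (0.57, [409.7, 152.5])]
d middle_cup [(0.69, [394.3, 190.7]), (0.69, [428.9, 212.2]), (0.62, [403.1, 165.2])]
```

View pics/w1z.png

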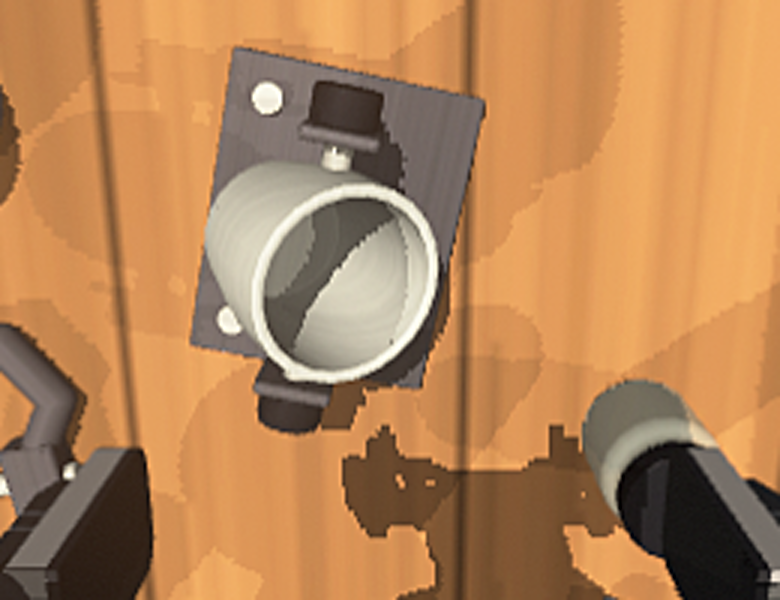

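View pics/s1z.png

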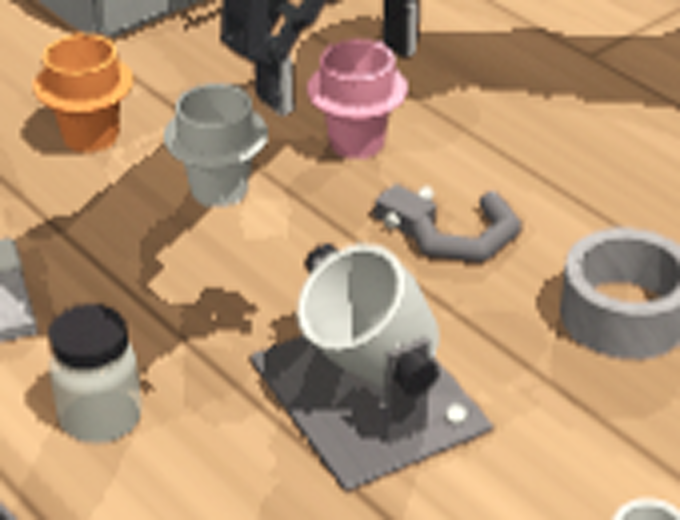

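The wrist crop shows the rim ellipse and plate corners clearly. I'll fit the cup's lean, its azimuth and its position from both views.

```bash
cat > fit.py <<'E'
from h import *
import pickle
np.set_printoptions(precision=4,suppress=True)
o,p,S,D=pickle.load(open('a1.pkl','rb'))
VW,VS,VD=view(p,o),view(S),view(D)
wr=np.array([(252,285),(262,250),(285,218),(315,195),(350,184),(385,189),(415,208),(433,240),(438,270),(430,305),(410,340),(380,365),(340,381),(300,376),(272,345),(256,310)])/3.+[180,100]
wp=np.array([(233,47),(486,98),(421,388),(190,343)])/3.+[180,100]
sr=np.array([(298,310),(305,285),(325,262),(350,247),(378,246),(398,260),(405,285),(400,310),(385,330),(360,347),(335,350),(312,338)])/4.+[230,130]
sp=np.array([(250,357),(349,488),(494,425)])/4.+[230,130]
W3=[atz(p,u,VW,.008) for u in wp]; S3=[atz(S,u,VS,.008) for u in sp]
print('plate w',np.array(W3)); print('plate s',np.array(S3))
c=np.mean(W3,0); print('centre',c,'sides',[np.linalg.norm(W3[i]-W3[i-1]) for i in range(4)])
e=(W3[1]-W3[0])+(W3[2]-W3[3]); f=(W3[0]-W3[3])+(W3[1]-W3[2]); print('az short',np.degrees(np.arctan2(e[1],e[0])),'az long',np.degrees(np.arctan2(f[1],f[0]))-90)
es=S3[1]-S3[0]; fs=S3[2]-S3[1];print('scene az',np.degrees(np.arctan2(es[1],es[0])),np.degrees(np.arctan2(fs[1],fs[0])),np.linalg.norm(es),np.linalg.norm(fs))
def axis(l,a): return np.array([np.sin(l)*np.cos(a),np.sin(l)*np.sin(a),np.cos(l)])
def res(x,cams,full=False):
    r=[]
    ax=axis(x[2],x[3]); c=np.array([x[0],x[1],.078])+.03*ax
    u=np.cross(ax,[0,0,1]);u/=np.linalg.norm(u);v=np.cross(ax,u)
    t=np.linspace(0,2*np.pi,181)[:,None]; C=c+.0405*(np.cos(t)*u+np.sin(t)*v)
    for P,V,pts in cams:
        q=proj(P,C,V); s=cv2.fitEllipse(pts.astype(np.float32))
        for k in pts:
            d=q-k; i=np.argmin((d**2).sum(1)); 
            a=q[(i-1)%180]; b=q[(i+1)%180]; n=np.array([-(b-a)[1],(b-a)[0]]);n/=np.linalg.norm(n)
            r.append(n@d[i])
    return np.array(r)
x0=[.565,-.03,np.radians(31),np.radians(-20)]
for nm,cams in (('w',[(p,VW,wr)]),('s',[(S,VS,sr)]),('both',[(p,VW,wr),(S,VS,sr)])):
    s=least_squares(res,x0,args=(cams,)); x=s.x; print(nm,x[:2],np.degrees(x[2:]),'rms',np.sqrt(np.mean(s.fun**2)),'rim',np.array([x[0],x[1],.078])+.03*axis(x[2],x[3]))
print('mid tri')
for a,b,z in (((285.9,177.1),(394.3,190.7),0),((287.5,164.9),(393.8,176.8),.055)):
    print(tri([ray(S,a,VS),ray(D,b,VD)]),atz(S,a,VS,z),atz(D,b,VD,z))
E
python3 fit.py
python3 - <<'E'
import pickle,cv2
o,p,S,D=pickle.load(open('a1.pkl','rb'))
cv2.imwrite('pics/d1z.png',cv2.resize(D['image'][130:230,280:420,::-1],None,fx=5,fy=5,interpolation=2))
E
```

```text
plate w [[ 0.524   0.0517  0.008 ]
 [ 0.6407  0.0287  0.008 ]
 [ 0.6109 -0.1166  0.008 ]
 [ 0.4942 -0.092   0.008 ]]
plate s [[ 0.612  -0.1143  0.008 ]
 [ 0.6398  0.0306  0.008 ]
 [ 0.5246  0.0528  0.008 ]]
centre [ 0.5674 -0.032   0.008 ] sides [np.float64(0.14679484787780206), np.float64(0.11897373242657779), np.float64(0.14824998630522837), np.float64(0.1193424622387969)]
az short -11.54095678603737 az long -11.64545220576315
scene az 79.14022112082773 169.09201103523472 0.14746602137459208 0.11728026080784017
w [ 0.5654 -0.033 ] [34.3202 -8.8546] rms 0.8934879819613979 rim [ 0.5821 -0.0356  0.1028]
s [ 0.5666 -0.0311] [31.0076 -9.5606] rms 0.2502002324693344 rim [ 0.5819 -0.0337  0.1037]
both [ 0.5653 -0.0329] [34.2148 -8.8314] rms 0.7452399551755153 rim [ 0.582  -0.0354  0.1028]
mid tri
(array([ 0.4977, -0.2998,  0.0008]), [np.float64(0.0007337362753069389), np.float64(0.0007337362753071537)]) [ 0.4976 -0.2996  0.    ] [ 0.4985 -0.3022  0.    ]
(array([ 0.4973, -0.2856,  0.0574]), [np.float64(0.0006101096304554764), np.float64(0.0006101096304555168)]) [ 0.4949 -0.2893  0.055 ] [ 0.4988 -0.2881  0.055 ]
```

View pics/d1z.png

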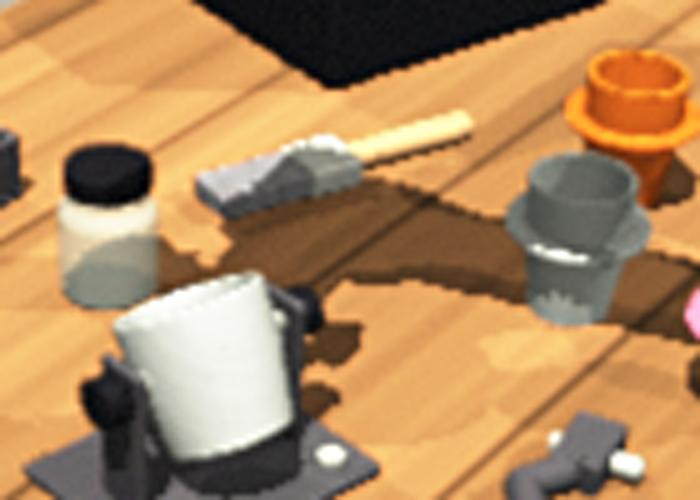

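The plate gives a centre of (0.567,-0.032) and an azimuth of about -11.5°. The cup leans about 31-34°. The middle cup is near (0.498,-0.298), so I'll go above it and measure it there.

Call:
apply_moves --moves "-1 -0.122 0.3 0.05 0 0 0; -1 -0.122 0.3 0.05 0 0 0; -1 -0.122 0.3 0.05 0 0 0; -1 -0.122 0.3 0.05 0 0 0; -1 -0.122 0.3 0.05 0 0 0; -1 -0.122 0.3 0.05 0 0 0; -1 -0.122 0.3 0.05 0 0 0; -1 0 0 0 0 0 0; -1 0 0 0 0 0 0"

```text
t: 3.82
eef_pos: [0.4988, -0.2728, 0.2395]
tool_rot: [0.0, 1.0, -0.003, -0.0]
contact_force: [0.8, 1.0, 0.1]
gripper_width: 0.998
```

```bash
python3 - <<'E'
from h import *
from station import bot, imaging, nets
import pickle
np.set_printoptions(precision=4,suppress=True)
o=bot.get_obs(); p=imaging.read_camera('wrist'); S=imaging.read_camera('scene'); D=imaging.read_camera('side')
pickle.dump((o,p,S,D),open('a2.pkl','wb'))
print(o['t'],o['eef_pos'],o['tool_rot'],o['joint_vel'],o['q'])
cv2.imwrite('pics/w2.png',p['image'][:,:,::-1])
V=view(p,o)
for k,z in [('middle_rim',.088),('middle_collar',.055),('middle_cup',0)]:
    print(k,[(round(r['score'],2),[round(float(v),1) for v in r['location']],atz(p,r['location'],V,z)) for r in nets.spot_point(p,k)][:4])
E
```

```text
3.8167 [ 0.4988 -0.2728  0.2395] [ 0.0003  1.     -0.0029 -0.0004] [-0.0455 -0.0063 -0.0635 -0.0122 -0.015   0.0006 -0.0141] [ 0.2727  0.2942  0.1448  1.8138 -0.0476  1.0376  0.4297]
middle_rim [(0.91, [192.4, 190.4], array([ 0.37  , -0.2761,  0.088 ])), (0.85, [348.7, 318.3], array([ 0.5374, -0.4353,  0.088 ])), (0.68, [317.3, 212.3], array([ 0.5003, -0.3009,  0.088 ]))]
middle_collar [(0.94, [317.8, 199.7], array([ 0.501 , -0.2967,  0.055 ])), (0.9, [346.1, 305.4], array([ 0.5377, -0.4415,  0.055 ])), (0.77, [203.5, 183.3], array([ 0.3694, -0.2763,  0.055 ]))]
middle_cup [(0.94, [344.1, 282.0], array([ 0.5401, -0.4412,  0.    ])), (0.88, [315.5, 191.5], array([ 0.4983, -0.3014,  0.    ])), (0.74, [218.8, 169.9], array([ 0.37 , -0.271,  0.   ]))]
```

View pics/w2.png

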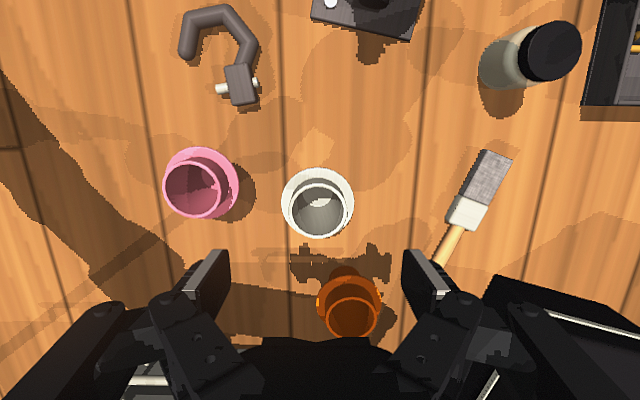

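```bash
python3 - <<'E'
from h import *
import pickle
np.set_printoptions(precision=4,suppress=True)
o,p,S,D=pickle.load(open('a2.pkl','rb')); V=view(p,o)
def circ(x,y,z,r):
    t=np.linspace(0,2*np.pi,90)[:,None]; return np.hstack([x+r*np.cos(t),y+r*np.sin(t),z+0*t])
im=cv2.resize(p['image'][150:260,260:380,::-1],None,fx=6,fy=6,interpolation=2)
for z,r,c in ((.088,.0315,(0,0,255)),(.060,.043,(0,255,0)),(.088,.0275,(255,0,0))):
    q=(proj(p,circ(.501,-.2990,z,r),V)-[260,150]+.5)*6-.5
    cv2.polylines(im,[q.round().astype(int)],True,c,1)
cv2.imwrite('pics/w2z.png',im)
E
```

```text
(no output)
```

View pics/w2z.png

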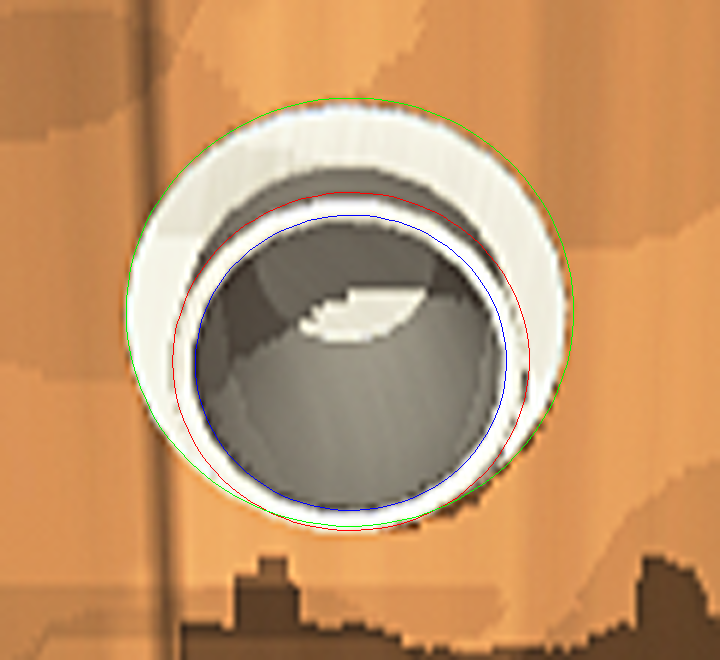

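The overlay matches the cup at (0.500,-0.2995). I'll go down to just above the rim and check.

Call:
apply_moves --moves "-1 0.01 0.22 0.2 0 0 0; -1 0 0 0.28 0 0 0; -1 0 0 0.28 0 0 0; -1 0 0 0.28 0 0 0; -1 0 0 0.24 0 0 0; -1 0 0 0 0 0 0; -1 0 0 0 0 0 0; -1 0 0 0 0 0 0"

```text
t: 4.78
eef_pos: [0.5031, -0.2965, 0.0877]
tool_rot: [0.0, 1.0, 0.0, 0.001]
contact_force: [0.8, 0.0, 0.4]
gripper_width: 0.998
```

```bash
python3 - <<'E'
from station import bot, imaging
import cv2
for i in range(3):
    D=imaging.read_camera('side');o=bot.get_obs(); print(o['t'],o['eef_pos'].round(4),o['joint_vel'].round(3),o['contact_force'].round(1))
p=imaging.read_camera('wrist')
cv2.imwrite('pics/w3.png',p['image'][:,:,::-1])
cv2.imwrite('pics/d3z.png',cv2.resize(D['image'][110:230,330:470,::-1],None,fx=5,fy=5,interpolation=2))
E
```

```text
4.8333 [ 0.5034 -0.2969  0.0883] [ 0.001 -0.011  0.002 -0.002  0.    -0.005  0.001] [0.1 0.2 0. ]
4.8833 [ 0.5034 -0.297   0.0885] [ 0.002 -0.002 -0.     0.004 -0.001 -0.003  0.001] [ 0.6 -0.1  0.5]
4.9333 [ 0.5032 -0.297   0.0883] [ 0.002  0.005 -0.001  0.008 -0.    -0.004 -0.   ] [ 0.7 -0.   0.4]
```

View pics/w3.png

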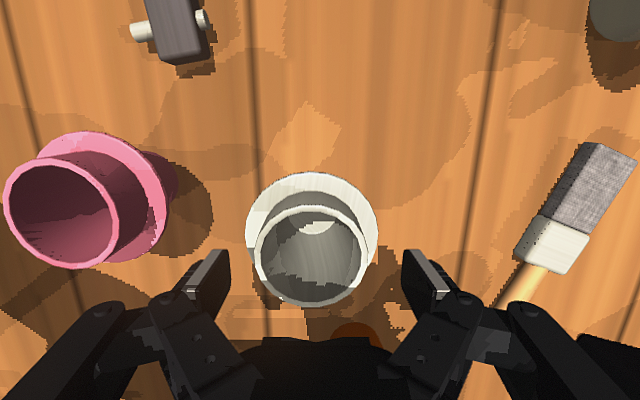

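View pics/d3z.png

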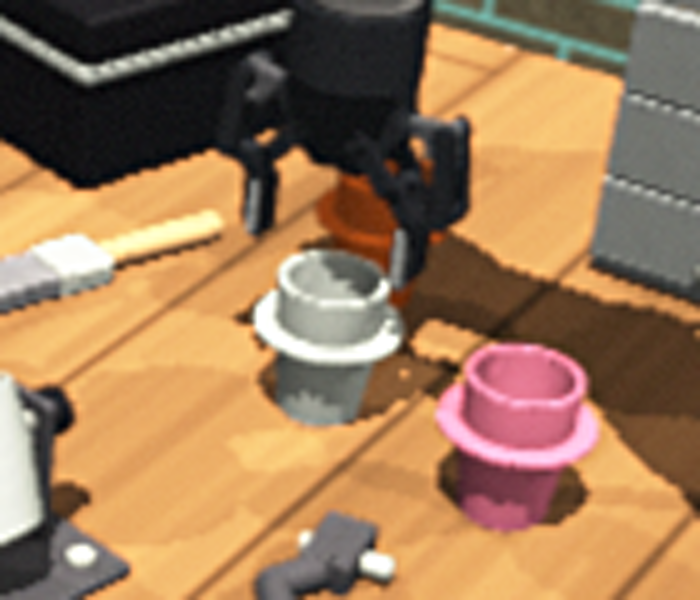

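The cup rim is centred at column 311, and the midpoint between the fingers is at column 316. That makes the tool about 3 mm off in x, so I'll correct it, then descend and grip.

Call:
apply_moves --moves "-1 -0.025 0.02 0.1 0 0 0; -1 0 0 0.17 0 0 0; -1 0 0 0 0 0 0; -1 0 0 0 0 0 0; 1 0 0 0 0 0 0; 1 0 0 0 0 0 0; 1 0 0 0 0 0 0; 1 0 0 0 0 0 0; 1 0 0 0 0 0 0; 1 0 0 0 0 0 0" --force 50

```text
t: 5.82
eef_pos: [0.4995, -0.2992, 0.055]
tool_rot: [0.0, 1.0, -0.0, 0.001]
contact_force: [-1.0, 0.7, 6.3]
gripper_width: 0.727
```

```bash
python3 - <<'E'
from station import bot, imaging
import cv2
D=imaging.read_camera('side');o=bot.get_obs(); print(o['t'],o['eef_pos'].round(4),o['joint_vel'].round(3),o['contact_force'].round(1),o['gripper_width']*85)
S=imaging.read_camera('scene');p=imaging.read_camera('wrist')
cv2.imwrite('pics/w4.png',p['image'][:,:,::-1])
cv2.imwrite('pics/d4z.png',cv2.resize(D['image'][110:230,330:470,::-1],None,fx=5,fy=5,interpolation=2))
E
```

```text
5.8667 [ 0.4995 -0.2992  0.055 ] [ 0.    -0.001 -0.    -0.001 -0.    -0.     0.001] [-0.1  0.1  7.3] 61.54474819095801
```

View pics/w4.png

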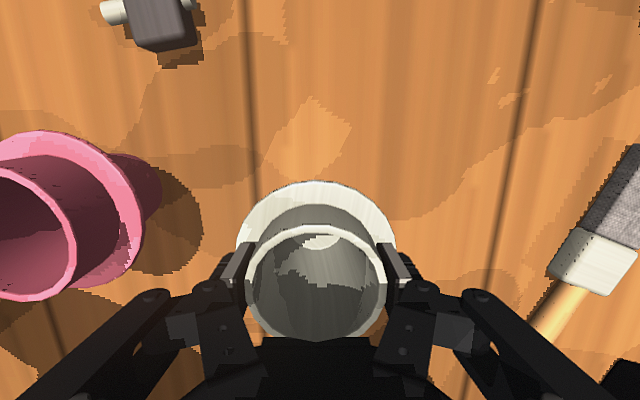

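View pics/d4z.png

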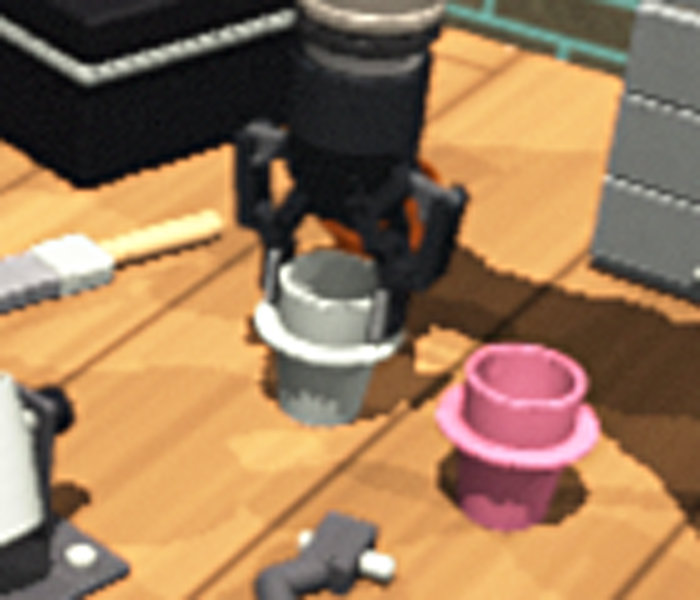

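The middle cup is gripped, opening about 62 mm, with the TCP level with its collar. Before the tilt I'll refine the big cup's lean using overlays.

```bash
cat > ov.py <<'E'
from h import *
import pickle,sys
o,p,S,D=pickle.load(open('a1.pkl','rb'))
VW,VS,VD=view(p,o),view(S),view(D)
def axis(l,a): return np.array([np.sin(l)*np.cos(a),np.sin(l)*np.sin(a),np.cos(l)])
def ring(x,y,l,a,h,r):
    ax=axis(l,a); c=np.array([x,y,.078])+h*ax
    u=np.cross(ax,[0,0,1]);u/=np.linalg.norm(u);v=np.cross(ax,u)
    t=np.linspace(0,2*np.pi,181)[:,None]; return c+r*(np.cos(t)*u+np.sin(t)*v)
outs=[]
for P,V,(x0,y0,w,h) in ((p,VW,(235,145,100,90)),(S,VS,(290,180,65,60)),(D,VD,(295,180,55,50))):
    f=int(400/h); im0=cv2.resize(P['image'][y0:y0+h,x0:x0+w,::-1],None,fx=f,fy=f,interpolation=2)
    row=[]
    for l in (31,34):
        im=im0.copy()
        for hh,r,c in ((.03,.0405,(0,0,255)),(.03,.0355,(255,0,0)),):
            q=(proj(P,ring(.5665,-.032,np.radians(l),np.radians(-11.4),hh,r),V)-[x0,y0]+.5)*f-.5
            cv2.polylines(im,[q.round().astype(int)],True,c,1)
        row.append(im)
    outs.append(np.hstack(row))
for i,im in enumerate(outs):
    s=min(800/im.shape[1],600/im.shape[0],1)
    cv2.imwrite(f'pics/ov{i}.png',cv2.resize(im,None,fx=s,fy=s,interpolation=cv2.INTER_AREA))
E
python3 ov.py
```

```text
(no output)
```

View pics/ov0.png

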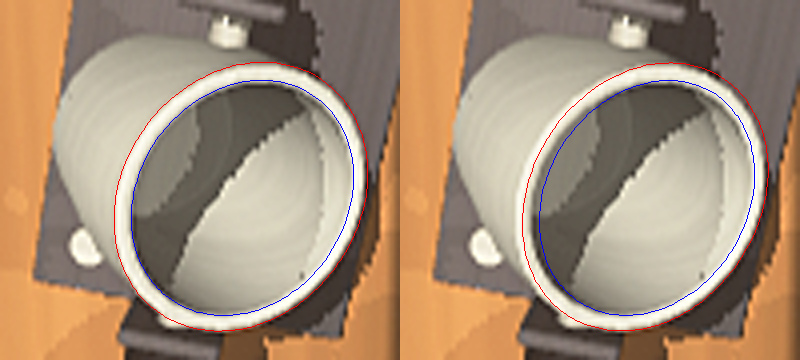

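View pics/ov1.png

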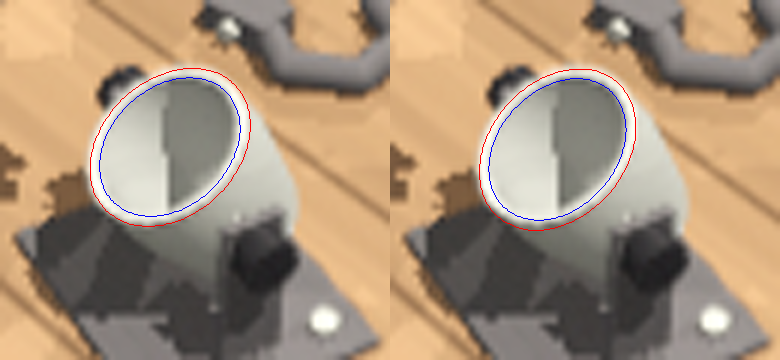

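View pics/ov2.png

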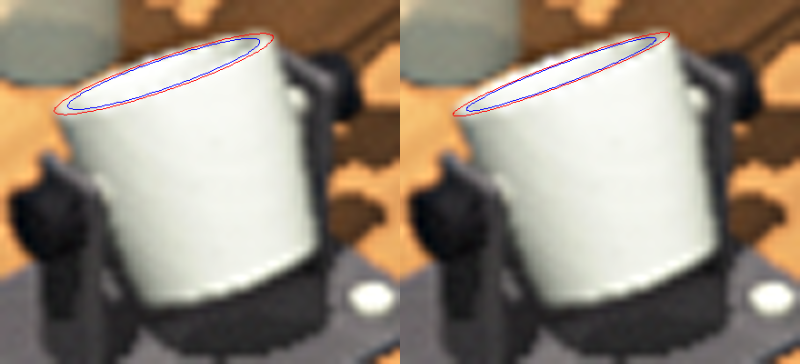

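The 31° overlay fits in both the wrist and scene views. That puts big_rim at about (0.582,-0.035,0.104), with azimuth -11.4°. Now I'll lift and carry.

Call:
apply_moves --moves "1 0 0 -0.1 0 0 0; 1 0 0 -0.25 0 0 0; 1 0 0 -0.3 0 0 0; 1 0 0 -0.3 0 0 0; 1 0 0 -0.3 0 0 0; 1 0 0 -0.2 0 0 0; 1 0 0 -0.1 0 0 0; 1 0 0 0 0 0 0; 1 0 0 0 0 0 0"

```text
t: 6.72
eef_pos: [0.4984, -0.2985, 0.2394]
tool_rot: [-0.0, 1.0, 0.0, -0.0]
contact_force: [-0.6, -0.7, -1.9]
gripper_width: 0.725
```

Call:
apply_moves --moves "1 0.08 -0.12 0 0 0 0; 1 0.17 -0.26 0 0 0 0; 1 0.17 -0.26 0 0 0 0; 1 0.17 -0.26 0 0 0 0; 1 0.17 -0.26 0 0 0 0; 1 0.17 -0.26 0 0 0 0; 1 0.17 -0.26 0 0 0 0; 1 0.17 -0.26 0 0 0 0; 1 0.08 -0.12 0 0 0 0; 1 0 0 0 0 0 0; 1 0 0 0 0 0 0"

```text
t: 7.63
eef_pos: [0.6598, -0.0503, 0.2368]
tool_rot: [0.0, 1.0, 0.001, -0.002]
contact_force: [-1.3, -0.4, -1.5]
gripper_width: 0.724
```

Call:
apply_moves --moves "1 0 0 0 0.09 -0.45 0; 1 0 0 0 0.19 -0.95 0; 1 0 0 0 0.19 -0.95 0; 1 0 0 0 0.19 -0.95 0; 1 0 0 0 0.19 -0.95 0; 1 0 0 0 0.19 -0.95 0; 1 0 0 0 0.19 -0.95 0; 1 0 0 0 0.19 -0.95 0; 1 0 0 0 0.1 -0.5 0; 1 0 0 0 0 0 0; 1 0 0 0 0 0 0; 1 0 0 0 0 0 0"

```text
t: 8.63
eef_pos: [0.6603, -0.0527, 0.2394]
tool_rot: [-0.052, 0.964, -0.001, -0.262]
contact_force: [0.2, 0.4, -1.1]
gripper_width: 0.722
```

```bash
cat > look.py <<'E'
from h import *
from station import bot, imaging, nets
import pickle,sys
np.set_printoptions(precision=4,suppress=True)
def look(n):
    for i in range(2): S=imaging.read_camera('scene')
    D=imaging.read_camera('side')
    o=bot.get_obs(); p=imaging.read_camera('wrist')
    pickle.dump((o,p,S,D),open(f'{n}.pkl','wb'))
    print('t',o['t'],o['eef_pos'],'vel',o['joint_vel'],'q',o['q'],'F',o['contact_force'],'M',o['torque'],'w',o['gripper_width']*85)
    cv2.imwrite(f'pics/{n}w.png',p['image'][:,:,::-1])
    a=cv2.resize(S['image'][110:270,250:410,::-1],None,fx=2.5,fy=2.5,interpolation=2)
    b=cv2.resize(D['image'][90:250,240:400,::-1],None,fx=2.5,fy=2.5,interpolation=2)
    cv2.imwrite(f'pics/{n}sd.png',np.hstack([a,b]))
    return o,p,S,D
l,a=np.radians(31),np.radians(-11.4)
AX=np.array([np.sin(l)*np.cos(a),np.sin(l)*np.sin(a),np.cos(l)])
ORG=np.array([.5665,-.032,.078]); RIM=ORG+.03*AX
def err(o,target):
    Rm=Rq(o['tool_rot']); e=Rm.T@(target-o['eef_pos'])
    tz=-AX; zt=Rm.T@tz; ang=np.degrees(np.cross([0,0,1],zt))
    print('shift in tool axes mm',e*1000,'norm',e/.12,'tilt fix deg (tool)',ang,'norm',ang/4)
E
python3 - <<'E'
from look import *
o,p,S,D=look('b1'); err(o,RIM)
E
```

```text
t 8.7833 [ 0.6605 -0.0519  0.2405] vel [-0.0023  0.0002 -0.0041 -0.0056 -0.0009  0.0032  0.0003] q [-0.006   0.7777  0.0649  1.1253 -0.1224  1.7746  0.0605] F [ 0.0757  0.7959 -1.2822] M [-0.1412 -0.6547  0.0041] w 61.77334081494374
shift in tool axes mm [  1.2869  -0.7345 158.7976] norm [ 0.0107 -0.0061  1.3233] tilt fix deg (tool) [ 0.0488 -0.0786  0.    ] norm [ 0.0122 -0.0197  0.    ]
```

View pics/b1sd.png

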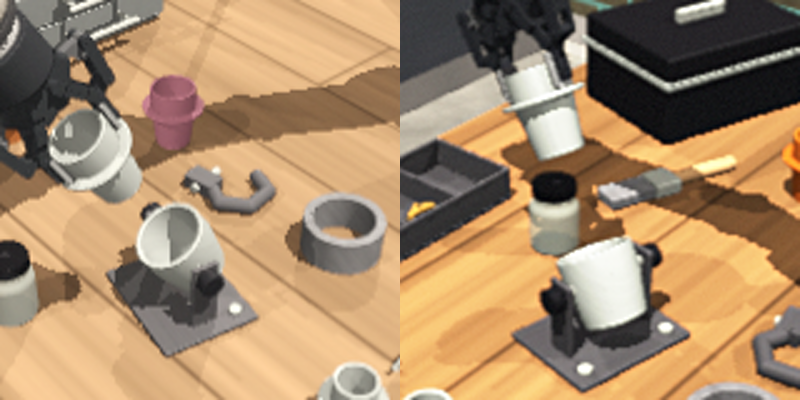

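View pics/b1w.png

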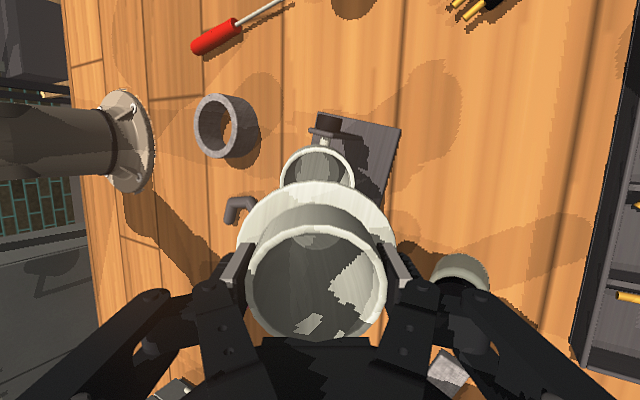

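The held cup is lined up with the big cup on its axis. Joint 6 is at 1.77, close to its 1.92 limit, so I'll estimate how far it goes on the way down.

```bash
python3 - <<'E'
from look import *
qs=[];ps=[]
qs.append([-0.108,0.477,0.022,1.555,-0.011,1.109,-0.083]);ps.append([.6744,0,.2303])
for n in ('a1','a2','b1'):
    o=pickle.load(open(n+'.pkl','rb'))[0]; qs.append(o['q']);ps.append(o['eef_pos'])
qs=np.array(qs);ps=np.array(ps)
def fk(q,k):
    h,L1,L2,Lt=k; q1,q2,q3,q4,q5,q6,q7=q
    T=R.from_euler('z',q1)*R.from_euler('y',q2); p=np.array([0,0,h])
    p=p+T.apply([0,0,L1]); 
    T=T*R.from_euler('z',q3)*R.from_euler('y',q4); p=p+T.apply([0,0,L2])
    T=T*R.from_euler('z',q5)*R.from_euler('y',q6); return p+T.apply([0,0,Lt]),T*R.from_euler('z',q7)
def f(k): return np.concatenate([fk(q,k)[0]-p for q,p in zip(qs,ps)])
s=least_squares(f,[.35,.42,.4,.3]); print(s.x,s.fun*1000)
k=s.x; q0=qs[-1]; Rd=fk(q0,k)[1]
q=q0.copy()
for d in np.linspace(0,.16,9):
    tgt=ps[-1]-AX*d
    g=lambda x: np.concatenate([(fk(x,k)[0]-tgt)*20,(Rd.inv()*fk(x,k)[1]).as_rotvec()*5,0.02*(x-q)])
    q=least_squares(g,q).x; print(round(d,3),q, np.linalg.norm(fk(q,k)[0]-tgt))
E
```

```text
[-0.0526  1.1343  0.1739  0.6437] [ -0.9642 -68.9951   3.7186 -94.1272 -23.81    28.5912 -46.9326 424.9439
  61.306  -24.6588  -8.7248 -93.6159]
0.0 [ 0.0099  0.8127  0.0534  0.3723 -0.1823  2.4855 -0.0576] 2.552761005491328e-05
0.02 [ 0.0101  0.7866  0.0518  0.6281 -0.1412  2.2589 -0.0036] 5.190221029360615e-06
0.04 [ 0.0112  0.7715  0.0511  0.8115 -0.124   2.0921  0.0248] 2.9786370243061654e-06
0.06 [ 0.0126  0.7618  0.0507  0.9646 -0.1144  1.9499  0.0453] 2.1849452493488994e-06
0.08 [ 0.0143  0.7556  0.0504  1.1005 -0.1084  1.8211  0.0621] 1.7842150292145352e-06
0.1 [ 0.0162  0.7521  0.0501  1.2255 -0.1047  1.7004  0.0769] 1.5513038718666342e-06
0.12 [ 0.0183  0.7509  0.0498  1.3429 -0.1026  1.5849  0.0905] 1.4079591748299432e-06
0.14 [ 0.0207  0.7518  0.0492  1.4552 -0.1018  1.4724  0.1034] 1.3203271950773461e-06
0.16 [ 0.0233  0.7546  0.0483  1.564  -0.1021  1.3614  0.116 ] 1.272177862249032e-06
```

```bash
python3 - <<'E'
from look import *
import itertools
qs=[[-0.108,0.477,0.022,1.555,-0.011,1.109,-0.083]];ps=[[.6744,0,.2303]]
for n in ('a1','a2','b1'):
    o=pickle.load(open(n+'.pkl','rb'))[0]; qs.append(o['q']);ps.append(o['eef_pos'])
qs=np.array(qs);ps=np.array(ps)
best=None
def fk(q,k,sg):
    h,L1,L2,Lt,a,e,w=k; q1,q2,q3,q4,q5,q6,q7=q
    T=R.from_euler('z',sg[0]*q1+a)*R.from_euler('y',q2); p=np.array([0,0,h])
    p=p+T.apply([e,0,L1])
    T=T*R.from_euler('z',sg[1]*q3)*R.from_euler('y',q4); p=p+T.apply([-e,0,L2])
    T=T*R.from_euler('z',sg[2]*q5)*R.from_euler('y',q6); return p+T.apply([w,0,Lt]),T
for sg in itertools.product([1,-1],repeat=3):
    f=lambda k: np.concatenate([np.concatenate([(fk(q,k,sg)[0]-p) for q,p in zip(qs,ps)]),0.002*(np.array(k)-[.35,.42,.4,.3,0,0,0])])
    s=least_squares(f,[.35,.42,.4,.3,0,0,0]); c=np.abs(s.fun[:12]).max()
    if best is None or c<best[0]: best=(c,sg,s.x)
print(best)
c,sg,k=best
q0=qs[-1]; Rd=fk(q0,k,sg)[1]; q=q0.copy(); off=fk(q0,k,sg)[0]
for d in np.linspace(0,.16,5):
    tgt=off-AX*d
    g=lambda x: np.concatenate([(fk(x,k,sg)[0]-tgt)*20,(Rd.inv()*fk(x,k,sg)[1]).as_rotvec()[:]*5,0.02*(x-q)])
    q=least_squares(g,q).x; print(round(d,3),q, np.linalg.norm(fk(q,k,sg)[0]-tgt))
E
```

```text
(np.float64(0.005087466413620567), (-1, -1, -1), array([ 0.3093,  0.5328,  0.4812,  0.3323, -0.0975, -0.0079, -0.0106]))
0.0 [-0.006   0.7777  0.0649  1.1253 -0.1224  1.7746  0.0605] 0.0
0.04 [-0.0006  0.7655  0.048   1.224  -0.1133  1.6872  0.0605] 5.375467773220779e-07
0.08 [ 0.0049  0.7603  0.033   1.3133 -0.1062  1.6024  0.0605] 4.638741634756183e-07
0.12 [ 0.0105  0.7618  0.0194  1.3944 -0.1004  1.5193  0.0605] 4.094142217656183e-07
0.16 [ 0.0161  0.7694  0.0067  1.4684 -0.0954  1.4372  0.0605] 3.6786216948089067e-07
```

Joint 6 moves away from its limit on the way down. I'll descend to where the foot just reaches the mouth.

Call:
apply_moves --moves "1 0.01 -0.006 0.1 0 0 0; 1 0 0 0.2 0 0 0; 1 0 0 0.2 0 0 0; 1 0 0 0.2 0 0 0; 1 0 0 0.1 0 0 0; 1 0 0 0 0 0 0; 1 0 0 0 0 0 0; 1 0 0 0 0 0 0"

```text
t: 9.5
eef_pos: [0.6144, -0.0413, 0.1582]
tool_rot: [-0.052, 0.964, 0.0, -0.261]
contact_force: [0.3, -0.5, -1.1]
gripper_width: 0.724
```

```bash
python3 - <<'E'
from look import *
o,p,S,D=look('b2'); err(o,RIM)
E
```

```text
t 9.65 [ 0.6144 -0.0413  0.1579] vel [ 0.0007  0.0064 -0.0008  0.007   0.0002 -0.0028  0.0015] q [-0.0133  0.7609  0.0488  1.3481 -0.119   1.5667  0.0642] F [ 0.7628  0.0877 -1.6967] M [-0.0906 -0.6251  0.0021] w 61.83204021259891
shift in tool axes mm [-0.8603  0.1459 63.6572] norm [-0.0072  0.0012  0.5305] tilt fix deg (tool) [ 0.0521 -0.1357  0.    ] norm [ 0.013  -0.0339  0.    ]
```

View pics/b2sd.png

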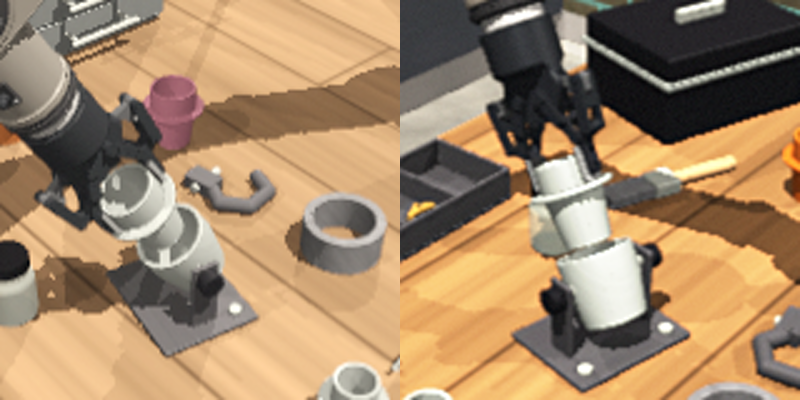

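View pics/b2w.png

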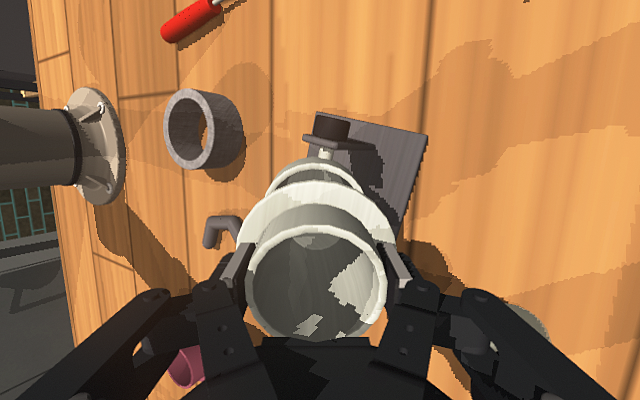

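Aligned, with 64 mm to go. I'll lower gently and watch the force.

Call:
apply_moves --moves "1 -0.007 0 0.08 0 0 0; 1 0 0 0.1 0 0 0; 1 0 0 0.1 0 0 0; 1 0 0 0.06 0 0 0; 1 0 0 0 0 0 0; 1 0 0 0 0 0 0"

```text
t: 10.2
eef_pos: [0.5917, -0.037, 0.1222]
tool_rot: [-0.052, 0.964, 0.0, -0.262]
contact_force: [0.3, 1.2, -1.1]
gripper_width: 0.727
```

Call:
apply_moves --moves "1 0 0 0.05 0 0 0; 1 0 0 0.04 0 0 0; 1 0 0 0.03 0 0 0; 1 0 0 0 0 0 0; 1 0 0 0 0 0 0"

```text
t: 10.62
eef_pos: [0.5845, -0.0356, 0.1099]
tool_rot: [-0.052, 0.964, 0.0, -0.262]
contact_force: [-0.0, -0.5, -1.3]
gripper_width: 0.728
```

```bash
python3 - <<'E'
from look import *
o,p,S,D=look('b3'); err(o,RIM); print('F tool',Rq(o['tool_rot']).T@o['contact_force'])
E
```

```text
t 10.7667 [ 0.585  -0.0357  0.1102] vel [-0.0003 -0.0014  0.0002  0.0002 -0.0002  0.      0.0018] q [-0.0161  0.7657  0.0395  1.461  -0.1194  1.4506  0.0666] F [-0.0282 -0.0241 -1.216 ] M [-0.1155 -0.65    0.0391] w 61.63902748036526
shift in tool axes mm [0.4193 0.1272 7.2959] norm [0.0035 0.0011 0.0608] tilt fix deg (tool) [ 0.0455 -0.0219  0.    ] norm [ 0.0114 -0.0055  0.    ]
F tool [0.5885 0.1476 1.0545]
```

View pics/b3sd.png

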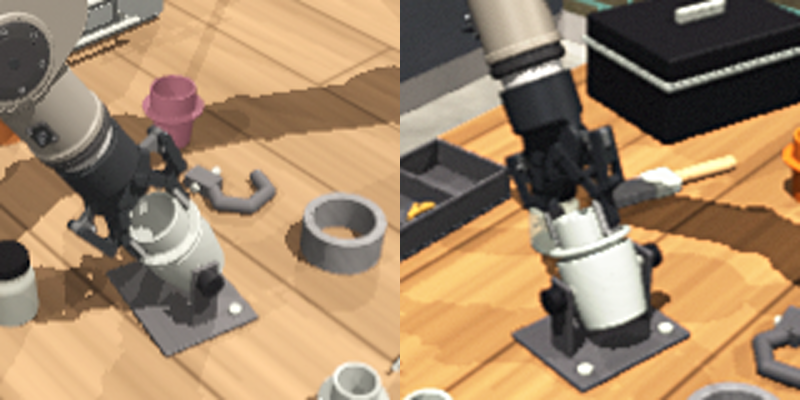

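No contact yet, with about 7 mm left. I'll lower in small steps until it touches.

Call:
apply_moves --moves "1 0 0 0.02 0 0 0; 1 0 0 0.02 0 0 0; 1 0 0 0 0 0 0; 1 0 0 0 0 0 0"

```text
t: 11.15
eef_pos: [0.582, -0.0351, 0.1057]
tool_rot: [-0.052, 0.964, -0.0, -0.262]
contact_force: [-0.0, 0.3, -0.7]
gripper_width: 0.728
```

Call:
apply_moves --moves "1 0 0 0.01 0 0 0; 1 0 0 0.01 0 0 0; 1 0 0 0 0 0 0; 1 0 0 0 0 0 0"

```text
t: 11.48
eef_pos: [0.5814, -0.035, 0.1042]
tool_rot: [-0.052, 0.964, -0.0, -0.262]
contact_force: [0.9, -0.7, 1.7]
gripper_width: 0.725
```

```bash
python3 - <<'E'
from look import *
o,p,S,D=look('b4'); err(o,RIM); print('F tool',Rq(o['tool_rot']).T@o['contact_force'])
E
```

```text
t 11.6333 [ 0.5814 -0.035   0.1042] vel [ 0.0015  0.0004 -0.0011  0.0009  0.0009 -0.0002 -0.0012] q [-0.0164  0.7671  0.0384  1.4741 -0.1195  1.4359  0.067 ] F [ 2.2542 -1.3987  3.1163] M [-0.091  -0.3627  0.0595] w 61.48856341201343
shift in tool axes mm [0.4547 0.0904 0.2698] norm [0.0038 0.0008 0.0022] tilt fix deg (tool) [ 0.0492 -0.0309  0.    ] norm [ 0.0123 -0.0077  0.    ]
F tool [ 0.3352  1.0145 -3.9506]
```

View pics/b4sd.png

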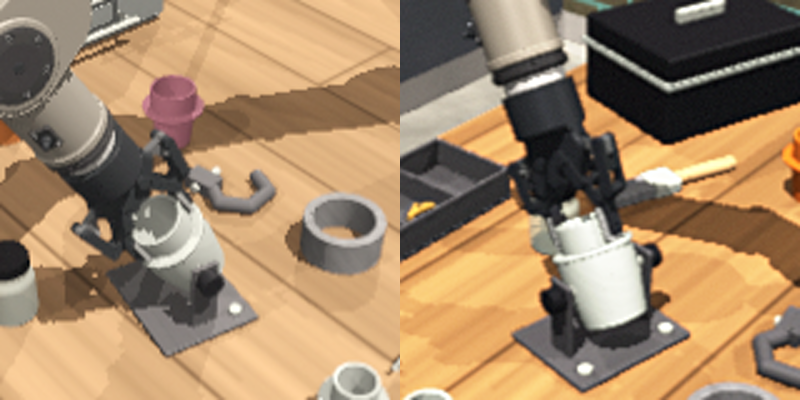

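Contact at the predicted rim position. I'll press slightly, then open gradually and back off along the axis.

Call:
apply_moves --moves "1 0.003 0 0.008 0 0 0; 1 0 0 0.004 0 0 0; 1 0 0 0 0 0 0; 1 0 0 0 0 0 0"

```text
t: 12.02
eef_pos: [0.5814, -0.035, 0.104]
tool_rot: [-0.052, 0.964, -0.0, -0.261]
contact_force: [1.8, -1.4, 11.0]
gripper_width: 0.726
```

Call:
apply_moves --moves "0.35 0 0 0 0 0 0; -0.1 0 0 0 0 0 0; -0.4 0 0 0 0 0 0; -0.6 0 0 0 0 0 0; -0.8 0 0 0 0 0 0; -1 0 0 0 0 0 0; -1 0 0 0 0 0 0; -1 0 0 0 0 0 0; -1 0 0 0 0 0 0"

```text
t: 12.77
eef_pos: [0.5804, -0.0346, 0.1021]
tool_rot: [-0.052, 0.964, 0.0, -0.262]
contact_force: [-0.7, 0.5, -0.1]
gripper_width: 1.002
```

```bash
python3 - <<'E'
from look import *
o,p,S,D=look('b5'); err(o,RIM); print('F tool',Rq(o['tool_rot']).T@o['contact_force'])
E
```

```text
t 12.9167 [ 0.5806 -0.0347  0.1023] vel [-0.0011 -0.0005 -0.0003 -0.003  -0.0003 -0.      0.0002] q [-0.0166  0.7686  0.038   1.4765 -0.1196  1.4328  0.067 ] F [ 0.117  -0.433  -1.1342] M [-0.0851 -0.5573  0.0141] w 84.7294152514696
shift in tool axes mm [ 0.1966  0.1803 -1.7688] norm [ 0.0016  0.0015 -0.0147] tilt fix deg (tool) [ 0.0442  0.0209 -0.    ] norm [ 0.0111  0.0052 -0.    ]
F tool [0.6621 0.5419 0.8692]
```

View pics/b5sd.png

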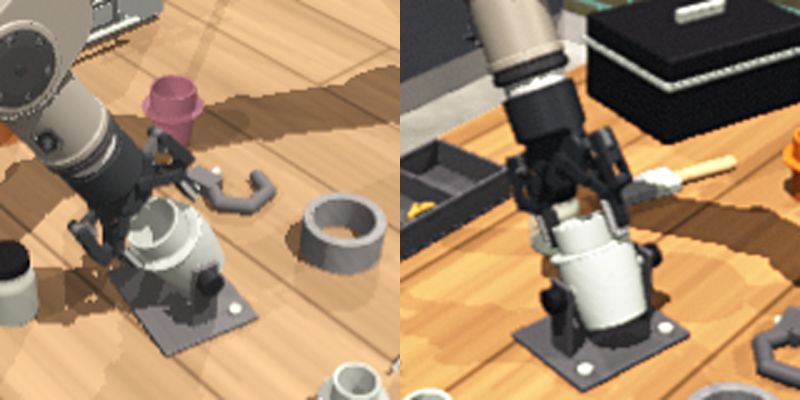

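View pics/b5w.png

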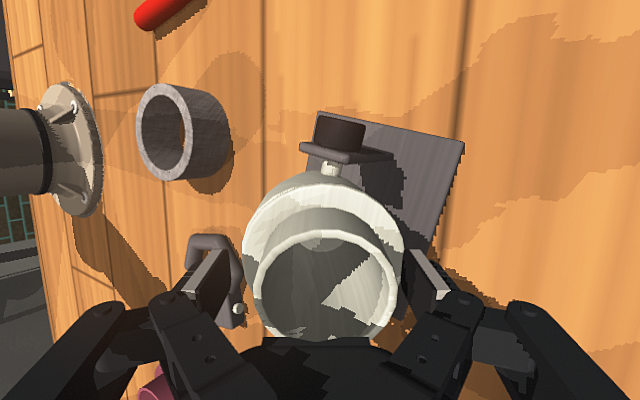

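Released. The cup settled slightly downhill. Backing off along the axis to inspect the seating.

Call:
apply_moves --moves "-1 0.02 0 -0.06 0 0 0; -1 0 0 -0.15 0 0 0; -1 0 0 -0.25 0 0 0; -1 0 0 -0.3 0 0 0; -1 0 0 -0.2 0 0 0; -1 0 0 0 0 0 0; -1 0 0 0 0 0 0; -1 0 0 0 0 0 0"

```text
t: 13.63
eef_pos: [0.6405, -0.0462, 0.1993]
tool_rot: [-0.052, 0.963, 0.0, -0.263]
contact_force: [0.3, 0.8, -0.2]
gripper_width: 0.996
```

```bash
python3 - <<'E'
from look import *
o,p,S,D=look('c1'); V=view(p,o)
a=cv2.resize(S['image'][175:245,285:365,::-1],None,fx=5,fy=5,interpolation=2)
b=cv2.resize(D['image'][155:225,285:365,::-1],None,fx=5,fy=5,interpolation=2)
cv2.imwrite('pics/c1sdz.png',np.hstack([a,b]))
def circ(ax,c,h,r):
    u=np.cross(ax,[0,0,1]);u/=np.linalg.norm(u);v=np.cross(ax,u)
    t=np.linspace(0,2*np.pi,91)[:,None]; return c+h*ax+r*(np.cos(t)*u+np.sin(t)*v)
im=cv2.resize(p['image'][:,:,::-1],None,fx=1,fy=1)
q=proj(p,circ(AX,RIM,.033,.0315),V); q2=proj(p,circ(AX,RIM,.005,.043),V)
x0,y0=(q.min(0)-60).astype(int).clip(0); 
c=cv2.resize(im[y0:y0+150,x0:x0+160],None,fx=4,fy=4,interpolation=2)
for k,col in ((q,(0,0,255)),(q2,(0,255,0))): cv2.polylines(c,[((k-[x0,y0]+.5)*4).astype(int)],True,col,1)
cv2.imwrite('pics/c1wz.png',c)
E
```

```text
t 13.7833 [ 0.6399 -0.0461  0.1988] vel [-0.0007 -0.001  -0.0018 -0.0064 -0.0008  0.0021 -0.0005] q [-0.0104  0.7719  0.0568  1.2322 -0.1205  1.6772  0.0616] F [-0.6858  0.7181 -0.7575] M [-0.1061 -0.5167 -0.0382] w 84.89505199997666
```

View pics/c1sdz.png

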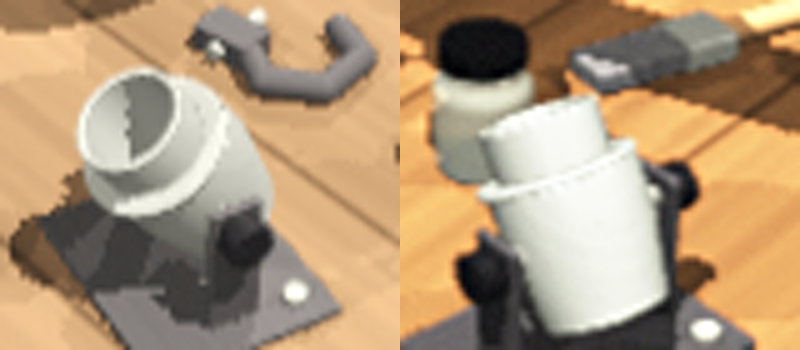

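View pics/c1wz.png

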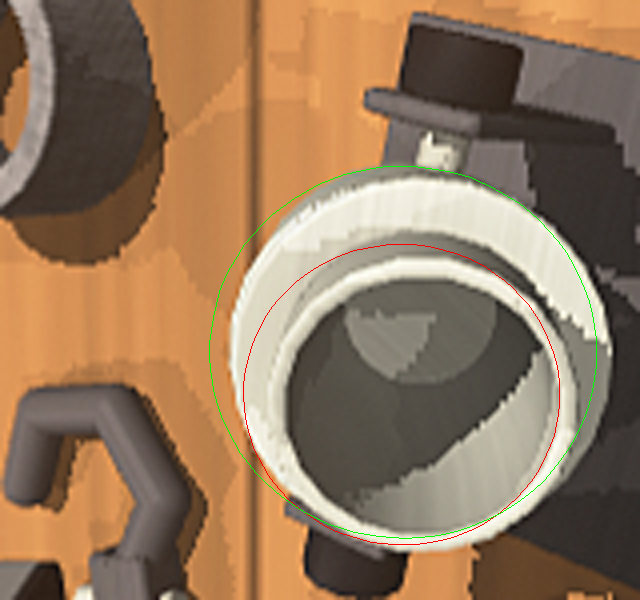

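The middle cup is flush all round and slid about 4 mm downhill, within its play. I'll measure where its mouth now is, then go for the small cup.

```bash
python3 - <<'E'
from look import *
o,p,S,D=pickle.load(open('c1.pkl','rb')); V=view(p,o); Rm=Rq(o['tool_rot'])
g=cv2.cvtColor(p['image'],cv2.COLOR_RGB2GRAY)
def circ(ax,c,r):
    u=np.cross(ax,[0,0,1]);u/=np.linalg.norm(u);v=np.cross(ax,u)
    t=np.linspace(0,2*np.pi,91)[:,None]; return c+r*(np.cos(t)*u+np.sin(t)*v)
# crop origin as before
q=proj(p,circ(AX,RIM+.033*AX,.0315),V); x0,y0=(q.min(0)-60).astype(int).clip(0)
obs={'rimout':(267,577,255,550,.033,.0315),'rimin':(288,557,278,533,.033,.0275),'collar':(232,609,178,551,.005,.043)}
tot=[]
for n,(l_,r_,t_,b_,h,r) in obs.items():
    ext=np.array([l_,r_,t_,b_])/4-.5+np.array([x0,x0,y0,y0])
    def f(s):
        k=proj(p,circ(AX,RIM+h*AX+Rm@np.array([s[0],s[1],0]),r),V)
        return np.array([k[:,0].min(),k[:,0].max(),k[:,1].min(),k[:,1].max()])-ext
    s=least_squares(f,[0,0]); print(n,s.x*1000,s.fun)
for nm,c,VV in (('s',S,view(S)),('d',D,view(D)),('w',p,V)):
    print(nm,[(round(r['score'],2),r['location']) for r in nets.spot_point(c,'middle_rim')][:4] if 0 else '', proj(c,RIM+.033*AX+Rm@np.array([.004,.0015,0]),VV))
E
```

```text
rimout [4.0369 1.7144] [-0.6976  0.6967 -0.4876  0.6307]
rimin [4.1421 2.0615] [-0.7963  0.7954 -0.6887  0.8491]
collar [3.8388 2.8376] [-1.1016  1.0997  0.4353 -0.4067]
s  [[310.7074 198.8129]]
d  [[312.1174 177.4929]]
w  [[317.9364 210.3945]]
```

Call:
apply_moves --moves "-1 0 0 -0.15 0 0 0; -1 0 0 -0.1 -0.09 0.45 0; -1 0 0 0 -0.19 0.95 0; -1 0 0 0 -0.19 0.95 0; -1 0 0 0 -0.19 0.95 0; -1 0 0 0 -0.19 0.95 0; -1 0 0 0 -0.19 0.95 0; -1 0 0 0 -0.19 0.95 0; -1 0 0 0 -0.19 0.95 0; -1 0 0 0 -0.1 0.5 0; -1 0 0 0 0 0 0"

```text
t: 14.75
eef_pos: [0.655, -0.0489, 0.227]
tool_rot: [-0.0, 1.0, 0.0, 0.002]
contact_force: [0.1, -0.8, -0.5]
gripper_width: 1.002
```

Call:
apply_moves --moves "-1 -0.1 -0.31 0 0 0 0; -1 -0.1 -0.31 0 0 0 0; -1 -0.1 -0.31 0 0 0 0; -1 -0.1 -0.31 0 0 0 0; -1 -0.1 -0.31 0 0 0 0; -1 -0.1 -0.31 0 0 0 0; -1 -0.1 -0.31 0 0 0 0; -1 -0.1 -0.31 0 0 0 0; -1 0 0 0 0 0 0; -1 0 0 0 0 0 0; -1 0 0 0 0 0 0"

```text
t: 15.67
eef_pos: [0.5605, 0.2479, 0.2257]
tool_rot: [0.0, 1.0, 0.0, 0.0]
contact_force: [0.3, -0.1, -0.6]
gripper_width: 1.003
```

```bash
python3 - <<'E'
from look import *
o,p,S,D=look('d1'); V=view(p,o); print(o['tool_rot'])
for k,z in [('small_collar',.045),('small_cup',0)]:
    print(k,[(round(r['score'],2),[round(float(v),1) for v in r['location']],atz(p,r['location'],V,z)) for r in nets.spot_point(p,k)][:4])
E
```

```text
t 15.8167 [0.561  0.2464 0.2257] vel [ 0.0034 -0.0013 -0.0049  0.0018 -0.0013 -0.0035 -0.0036] q [-0.4915  0.3809 -0.0319  1.7155  0.0145  1.0456 -0.5314] F [-0.0918  0.5721  0.0041] M [-0.018  -0.0213  0.0231] w 85.37704582879743
[ 0.0003  1.     -0.0015  0.0001]
small_collar [(0.56, [319.3, 200.0], array([0.5651, 0.2232, 0.045 ]))]
small_cup [(0.75, [182.3, 218.9], array([0.3812, 0.1838, 0.    ])), (0.74, [314.1, 192.1], array([0.5589, 0.2206, 0.    ]))]
```

View pics/d1w.png

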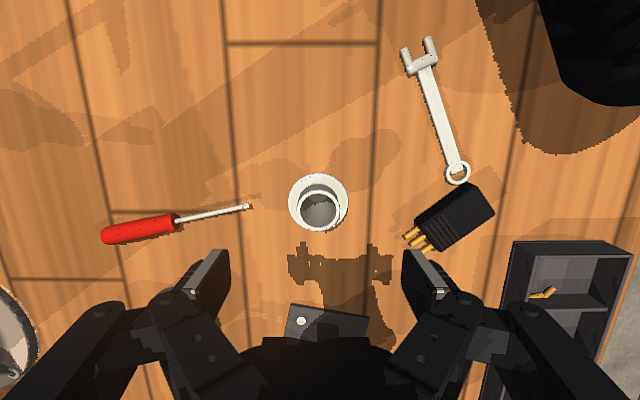

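The small cup is at (318,202). The screwdriver tip (250,206) and plug prongs (410,235) are clear of the fingers. I'll fit its position.

```bash
python3 - <<'E'
from look import *
o,p,S,D=pickle.load(open('d1.pkl','rb')); V=view(p,o)
def circ(x,y,z,r):
    t=np.linspace(0,2*np.pi,90)[:,None]; return np.hstack([x+r*np.cos(t),y+r*np.sin(t),z+0*t])
im=cv2.resize(p['image'][160:245,270:370,::-1],None,fx=7,fy=7,interpolation=2)
for z,r,c in ((.078,.023,(0,0,255)),(.050,.035,(0,255,0))):
    q=(proj(p,circ(.564,.2225,z,r),V)-[270,160]+.5)*7-.5
    cv2.polylines(im,[q.round().astype(int)],True,c,1)
cv2.imwrite('pics/d1z.png',im)
E
```

```text
(no output)
```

View pics/d1z.png

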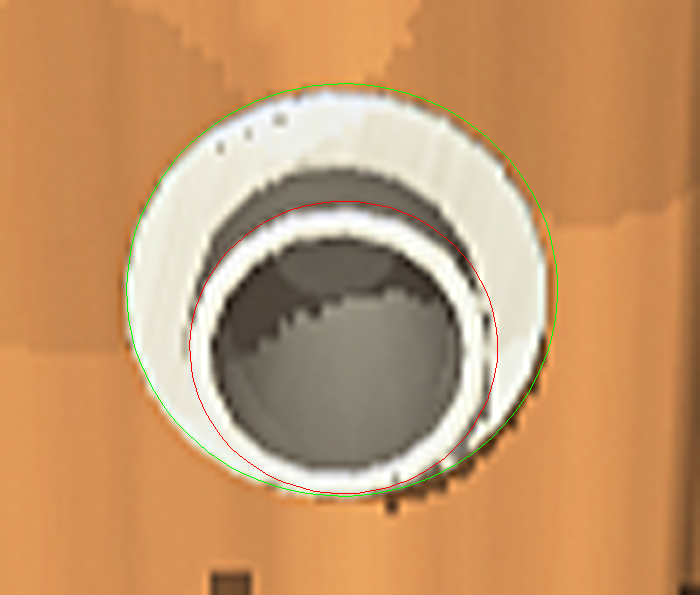

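Small cup at (0.5635,0.222). Descending to just above it.

Call:
apply_moves --moves "-1 0.02 0.2 0.2 0 0 0; -1 0 0 0.28 0 0 0; -1 0 0 0.28 0 0 0; -1 0 0 0.28 0 0 0; -1 0 0 0.13 0 0 0; -1 0 0 0 0 0 0; -1 0 0 0 0 0 0; -1 0 0 0 0 0 0"

```text
t: 16.63
eef_pos: [0.5637, 0.2245, 0.0867]
tool_rot: [-0.0, 1.0, -0.0, 0.001]
contact_force: [-0.5, 0.4, 1.4]
gripper_width: 0.997
```

```bash
python3 - <<'E'
from look import *
o,p,S,D=look('d2'); print(o['tool_rot'])
Rm=Rq(o['tool_rot']); print((Rm.T@(np.array([.5635,.222,.051])-o['eef_pos']))/.12)
E
```

```text
t 16.7833 [0.5637 0.2248 0.0871] vel [-0.0019  0.0023 -0.0005  0.0073  0.0003 -0.0034  0.0007] q [-0.4592  0.5316 -0.0305  1.8411  0.0224  0.7659 -0.5018] F [-0.0299  0.2732 -0.2322] M [ 0.0466 -0.0247  0.0141] w 84.66689355493156
[-0.0007  1.     -0.0001  0.0014]
[-0.0022  0.0235  0.3007]
```

View pics/d2w.png

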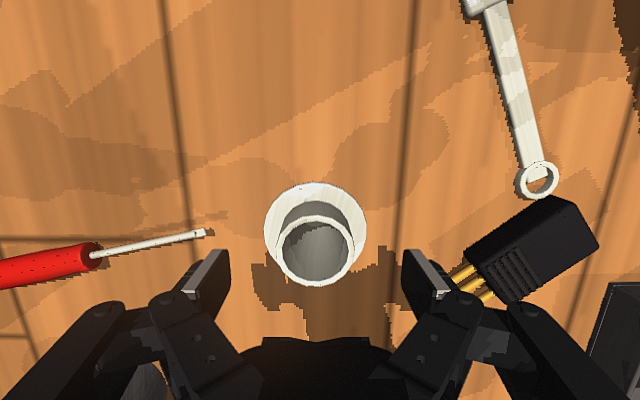

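Call:
apply_moves --moves "-1 0 0.023 0.12 0 0 0; -1 0 0 0.18 0 0 0; -1 0 0 0 0 0 0; -1 0 0 0 0 0 0; 1 0 0 0 0 0 0; 1 0 0 0 0 0 0; 1 0 0 0 0 0 0; 1 0 0 0 0 0 0; 1 0 0 0 0 0 0; 1 0 0 0 0 0 0; 1 0 0 0 0 0 0" --force 50

```text
t: 17.75
eef_pos: [0.5633, 0.222, 0.0506]
tool_rot: [-0.0, 1.0, -0.0, 0.001]
contact_force: [-1.9, 0.0, 6.1]
gripper_width: 0.52
```

```bash
python3 - <<'E'
from look import *
o,p,S,D=look('d3'); print(o['tool_rot'])
E
```

```text
t 17.9 [0.5633 0.222  0.0506] vel [ 0.0006 -0.0002  0.0005  0.0001  0.0005 -0.0009 -0.0009] q [-0.4556  0.5823 -0.0303  1.8597  0.0259  0.6979 -0.5008] F [-1.828  -0.3147  5.8936] M [-0.0444  0.2654 -0.0171] w 44.12803104928658
[-0.0005  1.     -0.      0.0009]
```

View pics/d3w.png

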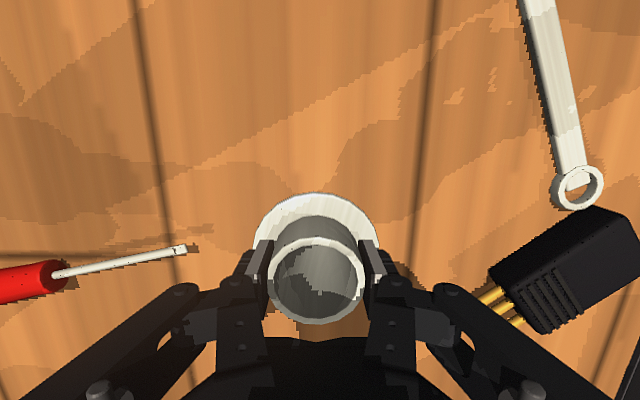

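Gripped. Computing the carry target.

```bash
cat >> look.py <<'E'
_o=pickle.load(open('c1.pkl','rb'))[0]; RT=Rq(_o['tool_rot'])
MID=RIM+.033*AX+RT@np.array([.004,.0019,0])
E
python3 - <<'E'
from look import *
print(MID, RT)
t=MID+.115*AX; o=bot.get_obs(); print(t,t-o['eef_pos'],(t-o['eef_pos'])/.12)
E
```

```text
[ 0.6017 -0.0402  0.1298] [[ 0.8613 -0.0276 -0.5073]
 [ 0.0277 -0.9945  0.1011]
 [-0.5073 -0.1012 -0.8558]]
[ 0.6598 -0.0519  0.2284] [ 0.0965 -0.2739  0.1777] [ 0.8039 -2.2822  1.4811]
```

Call:
apply_moves --moves "1 0 0 -0.1 0 0 0; 1 0 0 -0.25 0 0 0; 1 0 0 -0.3 0 0 0; 1 0 0 -0.3 0 0 0; 1 0 0 -0.3 0 0 0; 1 0 0 -0.23 0 0 0; 1 0 0 0 0 0 0; 1 0 0 0 0 0 0"

```text
t: 18.62
eef_pos: [0.5633, 0.2219, 0.2296]
tool_rot: [-0.001, 1.0, -0.0, 0.002]
contact_force: [0.6, -1.2, -2.0]
gripper_width: 0.513
```

Call:
apply_moves --moves "1 0.05 0.14 0 0 0 0; 1 0.1 0.28 0 0 0 0; 1 0.1 0.28 0 0 0 0; 1 0.1 0.28 0 0 0 0; 1 0.1 0.28 0 0 0 0; 1 0.1 0.28 0 0 0 0; 1 0.1 0.28 0 0 0 0; 1 0.1 0.28 0 0 0 0; 1 0.05 0.18 0 0 0 0; 1 0 0 0 0 0 0; 1 0 0 0 0 0 0"

```text
t: 19.53
eef_pos: [0.6574, -0.0542, 0.2251]
tool_rot: [0.0, 1.0, -0.002, -0.002]
contact_force: [-0.6, 0.1, -1.3]
gripper_width: 0.514
```

Call:
apply_moves --moves "1 0 0 0 0.09 -0.45 0; 1 0 0 0 0.19 -0.95 0; 1 0 0 0 0.19 -0.95 0; 1 0 0 0 0.19 -0.95 0; 1 0 0 0 0.19 -0.95 0; 1 0 0 0 0.19 -0.95 0; 1 0 0 0 0.19 -0.95 0; 1 0 0 0 0.19 -0.95 0; 1 0 0 0 0.1 -0.5 0; 1 0 0 0 0 0 0; 1 0 0 0 0 0 0; 1 0 0 0 0 0 0"

```text
t: 20.53
eef_pos: [0.6582, -0.0509, 0.2268]
tool_rot: [-0.052, 0.964, 0.001, -0.262]
contact_force: [0.5, 0.6, -1.5]
gripper_width: 0.516
```

```bash
python3 - <<'E'
from look import *
o,p,S,D=look('e1'); err(o,MID+.0056*AX)
E
```

```text
t 20.6833 [ 0.6583 -0.0516  0.2277] vel [ 0.005   0.0016  0.003  -0.0041 -0.      0.0024  0.0004] q [-0.0088  0.7823  0.069   1.146  -0.1244  1.7498  0.0655] F [ 0.1418 -0.3475 -1.1673] M [-0.0968 -0.662   0.0529] w 43.98401175449285
shift in tool axes mm [  0.7906   0.0582 108.044 ] norm [0.0066 0.0005 0.9004] tilt fix deg (tool) [ 0.0566 -0.0706  0.    ] norm [ 0.0142 -0.0176  0.    ]
```

View pics/e1sd.png

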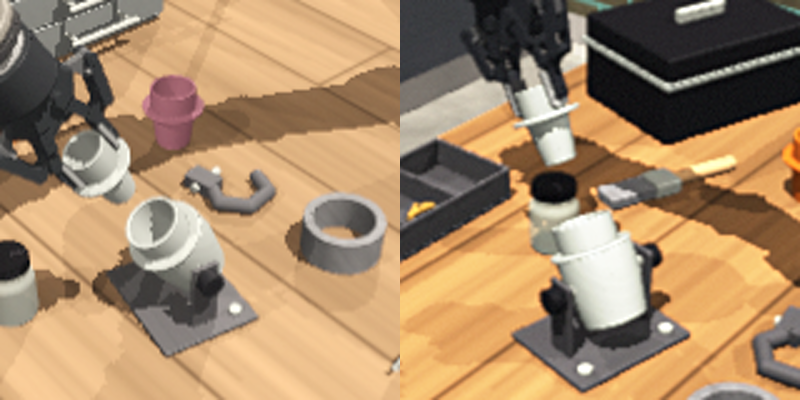

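View pics/e1w.png

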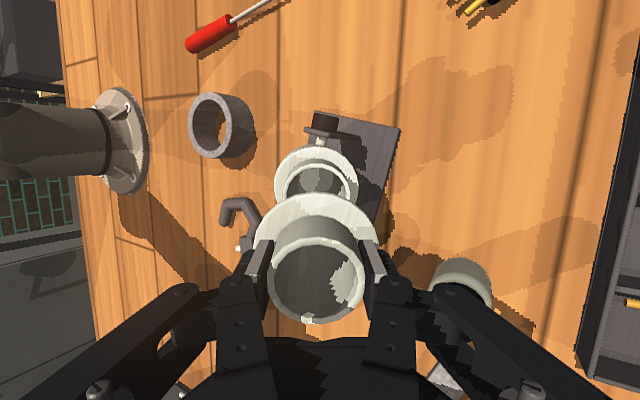

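Aligned: the held cup is centred at column 316 and the middle mouth at 318. Descending to the mouth.

Call:
apply_moves --moves "1 0.006 0 0.1 0 0 0; 1 0 0 0.2 0 0 0; 1 0 0 0.15 0 0 0; 1 0 0 0.05 0 0 0; 1 0 0 0 0 0 0; 1 0 0 0 0 0 0; 1 0 0 0 0 0 0"

```text
t: 21.32
eef_pos: [0.6299, -0.0462, 0.1764]
tool_rot: [-0.052, 0.964, -0.0, -0.261]
contact_force: [0.1, -0.0, -0.8]
gripper_width: 0.517
```

```bash
python3 - <<'E'
from look import *
o,p,S,D=look('e2'); err(o,MID+.0056*AX)
a=cv2.resize(S['image'][165:235,280:360,::-1],None,fx=5,fy=5,interpolation=2)
b=cv2.resize(D['image'][145:215,285:365,::-1],None,fx=5,fy=5,interpolation=2)
cv2.imwrite('pics/e2sdz.png',np.hstack([a,b]))
E
```

```text
t 21.4667 [ 0.6296 -0.0461  0.1759] vel [ 0.0014  0.0038 -0.0015  0.0058  0.0002 -0.0033  0.0001] q [-0.0126  0.7708  0.0595  1.2867 -0.1217  1.6196  0.0687] F [ 0.4127 -0.3447 -1.0888] M [-0.1006 -0.6526 -0.0006] w 43.950337085580834
shift in tool axes mm [-0.7328 -0.497  48.6372] norm [-0.0061 -0.0041  0.4053] tilt fix deg (tool) [ 0.0503 -0.1033  0.    ] norm [ 0.0126 -0.0258  0.    ]
```

View pics/e2sdz.png

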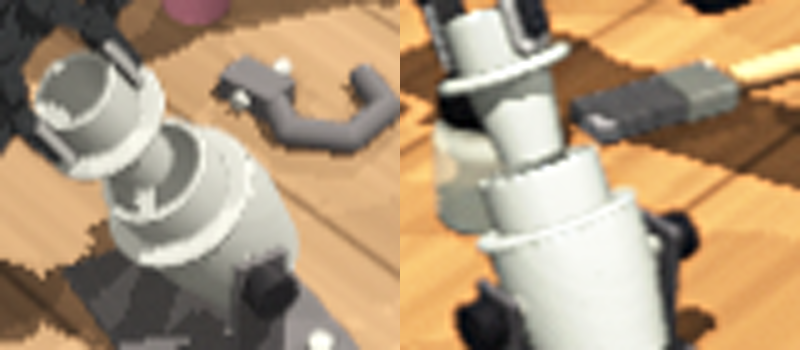

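View pics/e2w.png

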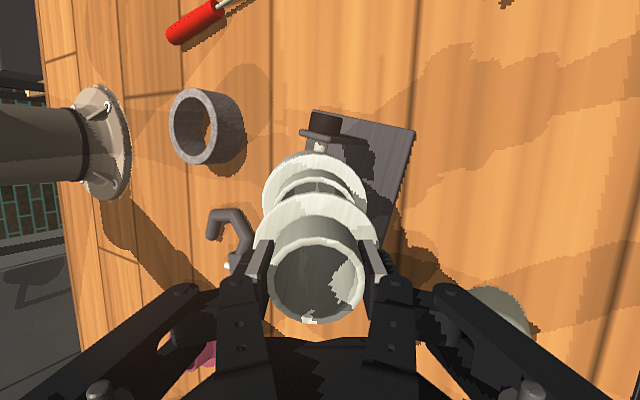

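The side view hints at a small offset. I'll check it with model overlays.

```bash
python3 - <<'E'
from look import *
o,p,S,D=pickle.load(open('e2.pkl','rb')); Rm=Rq(o['tool_rot'])
def circ(ax,c,r):
    u=np.cross(ax,[0,0,1]);u/=np.linalg.norm(u);v=np.cross(ax,u)
    t=np.linspace(0,2*np.pi,91)[:,None]; return c+r*(np.cos(t)*u+np.sin(t)*v)
az=-Rm[:,2]; C=o['eef_pos']-.0056*az
ims=[]
for P,x0,y0 in ((S,285,165),(D,295,145)):
    V=view(P); c=cv2.resize(P['image'][y0:y0+60,x0:x0+50,::-1],None,fx=8,fy=8,interpolation=2)
    for k,col in ((circ(AX,MID,.0315),(0,0,255)),(circ(AX,MID-.028*AX,.043),(0,255,0)),(circ(az,C+.033*az,.023),(255,0,0)),(circ(az,C+.005*az,.035),(255,0,255)),(circ(az,C-.045*az,.016),(255,255,0))):
        cv2.polylines(c,[((proj(P,k,V)-[x0,y0]+.5)*8).astype(int)],True,col,1)
    ims.append(c)
cv2.imwrite('pics/e2ov.png',np.hstack(ims))
E
```

```text
(no output)
```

View pics/e2ov.png

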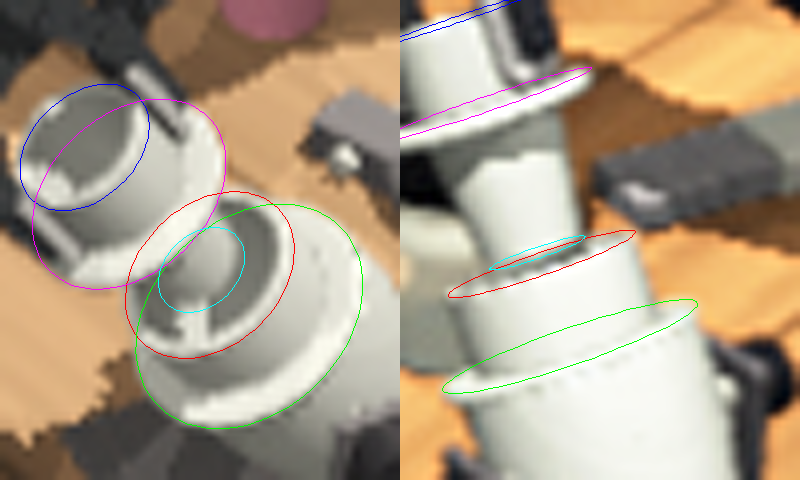

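The models agree with both views to about 1 mm. Lowering.

Call:
apply_moves --moves "1 0 0 0.06 0 0 0; 1 0 0 0.08 0 0 0; 1 0 0 0.08 0 0 0; 1 0 0 0.04 0 0 0; 1 0 0 0 0 0 0; 1 0 0 0 0 0 0"

```text
t: 22.02
eef_pos: [0.6126, -0.0427, 0.1479]
tool_rot: [-0.052, 0.963, 0.0, -0.263]
contact_force: [0.7, 0.1, -0.9]
gripper_width: 0.517
```

Call:
apply_moves --moves "1 0 0 0.03 0 0 0; 1 0 0 0.03 0 0 0; 1 0 0 0.02 0 0 0; 1 0 0 0 0 0 0; 1 0 0 0 0 0 0"

```text
t: 22.43
eef_pos: [0.6081, -0.0418, 0.14]
tool_rot: [-0.052, 0.964, 0.0, -0.262]
contact_force: [0.3, -0.1, -0.9]
gripper_width: 0.516
```

```bash
python3 - <<'E'
from look import *
o,p,S,D=look('e3'); err(o,MID+.0056*AX); print('F tool',Rq(o['tool_rot']).T@o['contact_force'])
a=cv2.resize(S['image'][165:235,280:360,::-1],None,fx=5,fy=5,interpolation=2)
b=cv2.resize(D['image'][145:215,285:365,::-1],None,fx=5,fy=5,interpolation=2)
cv2.imwrite('pics/e3sdz.png',np.hstack([a,b]))
E
```

```text
t 22.5833 [ 0.6083 -0.0419  0.1402] vel [ 0.0001  0.0007  0.0009 -0.     -0.0001  0.0004  0.0008] q [-0.0151  0.7703  0.0527  1.3754 -0.1213  1.5329  0.0706] F [ 1.492   1.4687 -0.9444] M [-0.1676 -0.6683  0.002 ] w 43.96246671490365
shift in tool axes mm [-0.3865 -0.4764  6.866 ] norm [-0.0032 -0.004   0.0572] tilt fix deg (tool) [ 0.045  -0.0081  0.    ] norm [ 0.0112 -0.002   0.    ]
F tool [ 1.8042 -1.4063  0.2049]
```

View pics/e3sdz.png

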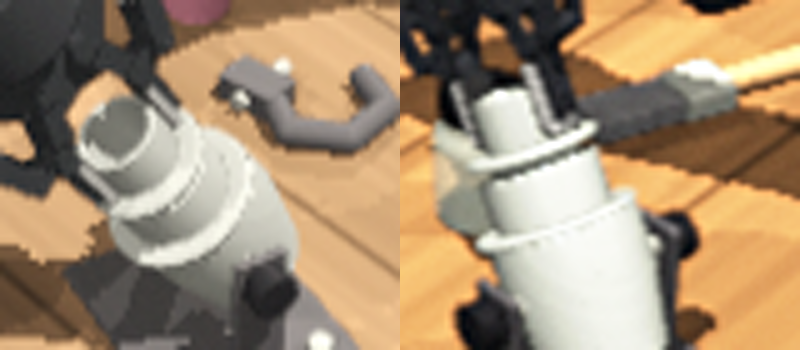

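Call:
apply_moves --moves "1 0 0 0.02 0 0 0; 1 0 0 0.02 0 0 0; 1 0 0 0 0 0 0; 1 0 0 0 0 0 0"

```text
t: 22.97
eef_pos: [0.6055, -0.0414, 0.1358]
tool_rot: [-0.052, 0.964, 0.0, -0.262]
contact_force: [0.8, -0.3, -1.0]
gripper_width: 0.521
```

Call:
apply_moves --moves "1 0 0 0.01 0 0 0; 1 0 0 0.008 0 0 0; 1 0 0 0 0 0 0; 1 0 0 0 0 0 0"

```text
t: 23.3
eef_pos: [0.605, -0.0413, 0.1346]
tool_rot: [-0.052, 0.964, -0.0, -0.262]
contact_force: [1.4, -0.7, 2.2]
gripper_width: 0.517
```

```bash
python3 - <<'E'
from look import *
o,p,S,D=look('e4'); err(o,MID+.0056*AX); print('F tool',Rq(o['tool_rot']).T@o['contact_force'])
a=cv2.resize(S['image'][165:235,280:360,::-1],None,fx=5,fy=5,interpolation=2)
b=cv2.resize(D['image'][145:215,285:365,::-1],None,fx=5,fy=5,interpolation=2)
cv2.imwrite('pics/e4sdz.png',np.hstack([a,b]))
E
```

```text
t 23.45 [ 0.605  -0.0413  0.1346] vel [-0.0004 -0.0007  0.0001 -0.0005 -0.0006  0.0017  0.0009] q [-0.0154  0.7705  0.0515  1.389  -0.1213  1.5185  0.071 ] F [ 2.6638 -0.7784  3.799 ] M [-0.1374 -0.3384  0.0718] w 44.14038048925256
shift in tool axes mm [-0.408  -0.5018  0.3084] norm [-0.0034 -0.0042  0.0026] tilt fix deg (tool) [ 0.0467 -0.0413  0.    ] norm [ 0.0117 -0.0103  0.    ]
F tool [ 0.3621  0.3173 -4.68  ]
```

View pics/e4sdz.png

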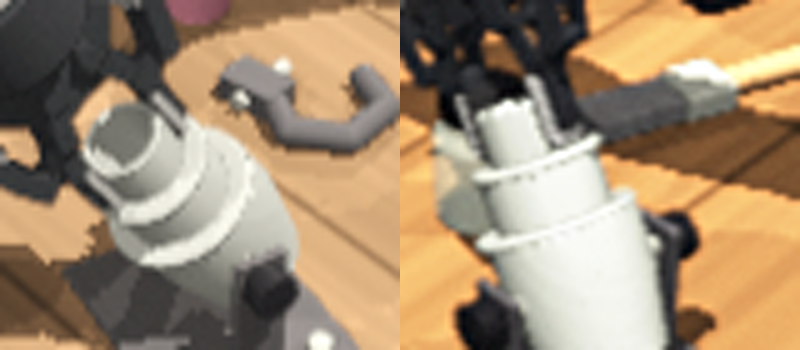

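Contact exactly at the expected depth. A light press, then release and back off along the axis.

Call:
apply_moves --moves "1 0 0 0.008 0 0 0; 1 0 0 0 0 0 0; 1 0 0 0 0 0 0; 0.1 0 0 0 0 0 0; -0.2 0 0 0 0 0 0; -0.4 0 0 0 0 0 0; -0.6 0 0 0 0 0 0; -0.8 0 0 0 0 0 0; -0.8 0 0 0 0 0 0; -0.8 0 0 0 0 0 0"

```text
t: 24.33
eef_pos: [0.604, -0.041, 0.133]
tool_rot: [-0.052, 0.964, 0.0, -0.262]
contact_force: [0.5, -0.2, -0.3]
gripper_width: 0.897
```

```bash
python3 - <<'E'
from look import *
o,p,S,D=look('e5'); print('F tool',Rq(o['tool_rot']).T@o['contact_force'])
E
```

```text
t 24.4833 [ 0.6041 -0.0411  0.1332] vel [ 0.0018 -0.0004  0.     -0.0021  0.      0.0004 -0.0005] q [-0.0156  0.7711  0.0513  1.3917 -0.1213  1.5162  0.071 ] F [ 0.2766 -0.4066 -0.3882] M [-0.1198 -0.5203 -0.0314] w 76.27678158342492
F tool [0.4235 0.436  0.152 ]
```

View pics/e5w.png

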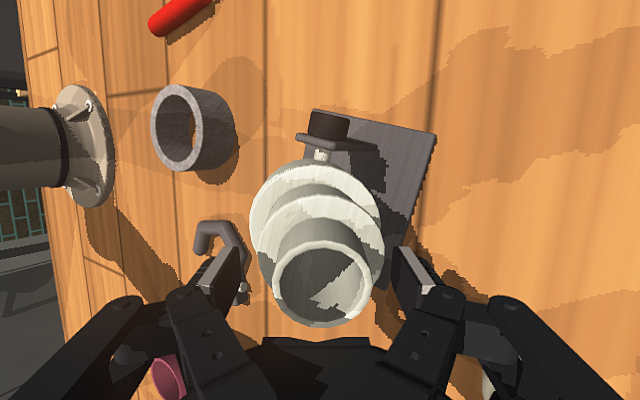

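Released and clear of the fingers. Retracting and inspecting.

Call:
apply_moves --moves "-0.8 0.02 0 -0.06 0 0 0; -0.8 0 0 -0.15 0 0 0; -0.8 0 0 -0.25 0 0 0; -0.8 0 0 -0.25 0 0 0; -0.8 0 0 -0.15 0 0 0; -0.8 0 0 0 0 0 0; -0.8 0 0 0 0 0 0; -0.8 0 0 0 0 0 0"

```text
t: 25.2
eef_pos: [0.6578, -0.0514, 0.2198]
tool_rot: [-0.052, 0.963, -0.0, -0.263]
contact_force: [-0.4, -0.3, -0.4]
gripper_width: 0.902
```

```bash
python3 - <<'E'
from look import *
o,p,S,D=look('f1')
a=cv2.resize(S['image'][165:235,280:360,::-1],None,fx=5,fy=5,interpolation=2)
b=cv2.resize(D['image'][145:215,285:365,::-1],None,fx=5,fy=5,interpolation=2)
cv2.imwrite('pics/f1sdz.png',np.hstack([a,b]))
cv2.imwrite('pics/f1wz.png',cv2.resize(p['image'][120:270,230:400,::-1],None,fx=4,fy=4,interpolation=2))
E
```

```text
t 25.35 [ 0.6575 -0.0512  0.2195] vel [ 0.0007 -0.0031 -0.0005 -0.0064 -0.0001  0.0018  0.0003] q [-0.0089  0.7891  0.0682  1.1534 -0.1246  1.7396  0.0656] F [-1.0974  0.1418  0.4289] M [-0.0722 -0.5357  0.0292] w 76.58858232835202
```

View pics/f1sdz.png

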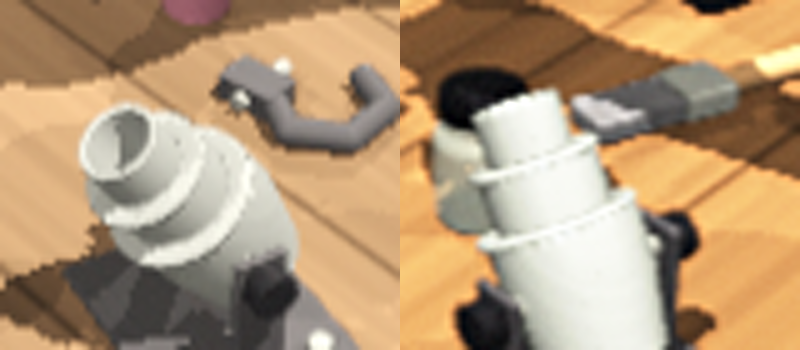

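View pics/f1wz.png

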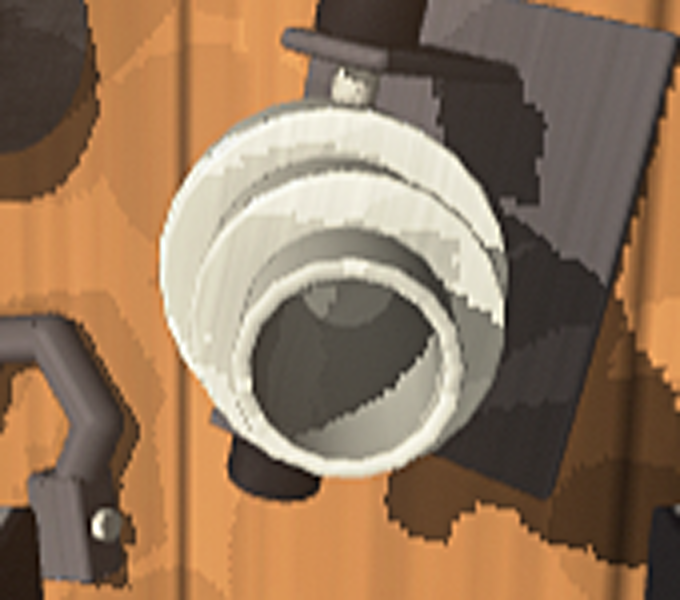

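Both collars sit flush all round in all three views. I'll check that nothing is moving and the other things are unmoved, then hand in.

Call:
apply_moves --moves "-0.8 0 0 -0.1 0 0 0; -0.8 0 0 -0.1 0 0 0; -0.8 0 0 0 0 0 0; -0.8 0 0 0 0 0 0; -0.8 0 0 0 0 0 0; -0.8 0 0 0 0 0 0; -0.8 0 0 0 0 0 0; -0.8 0 0 0 0 0 0"

```text
t: 26.07
eef_pos: [0.6701, -0.0538, 0.2407]
tool_rot: [-0.052, 0.964, 0.0, -0.262]
contact_force: [-0.3, 1.4, 0.2]
gripper_width: 0.898
```

```bash
python3 - <<'E'
from look import *
o0,p0,S0,D0=pickle.load(open('f1.pkl','rb')); a0=pickle.load(open('a1.pkl','rb'))
o,p,S,D=look('f2')
for n,A,B,(x,y,w,h) in (('S',S0,S,(295,185,60,70)),('D',D0,D,(295,160,65,90))):
    d=np.abs(A['image'][y:y+h,x:x+w].astype(int)-B['image'][y:y+h,x:x+w]).max(2); print('nest diff',n,(d>40).sum())
for c,X,V in (('scene',S,2),('side',D,3)):
    for k in ('stage_plug','tape_roll','screw_jar','hook_clamp','screwdriver','wrench','brush'):
        g=lambda P:[np.round(r['rect']).astype(int).tolist() for r in nets.spot_in(P,k)[:1]]
        print(c,k,g(X))
cv2.imwrite('pics/f2d.png',D['image'][:,:,::-1])
# diff image against start (side)
b=cv2.imread('pics/side0.png')[:,:,::-1]
d=np.abs(b.astype(int)-D['image']).max(2)>60
cv2.imwrite('pics/f2diff.png',np.where(d[...,None],np.array([0,0,255]),D['image'][:,:,::-1]//2).astype(np.uint8))
E
```

```text
t 26.2167 [ 0.6704 -0.0538  0.241 ] vel [ 0.      0.0005  0.0022 -0.0062  0.0003 -0.0001 -0.0016] q [-0.0067  0.7985  0.0725  1.0871 -0.1266  1.7944  0.0641] F [-0.0916 -0.3582  0.3296] M [-0.1337 -0.519   0.0147] w 76.33290352306938
nest diff S 0
nest diff D 77
scene stage_plug [[317, 287, 343, 333]]
scene tape_roll [[372, 188, 406, 222]]
scene screw_jar [[243, 206, 266, 240]]
scene hook_clamp [[322, 178, 361, 196]]
scene screwdriver []
scene wrench [[342, 324, 418, 363]]
scene brush [[219, 173, 240, 214]]
side stage_plug [[305, 187, 338, 224]]
side tape_roll [[320, 151, 374, 174]]
side screw_jar []
side hook_clamp [[380, 214, 415, 247]]
side screwdriver [[289, 287, 368, 324]]
side wrench [[148, 246, 199, 298]]
side brush [[319, 152, 374, 178]]
```

View pics/f2diff.png

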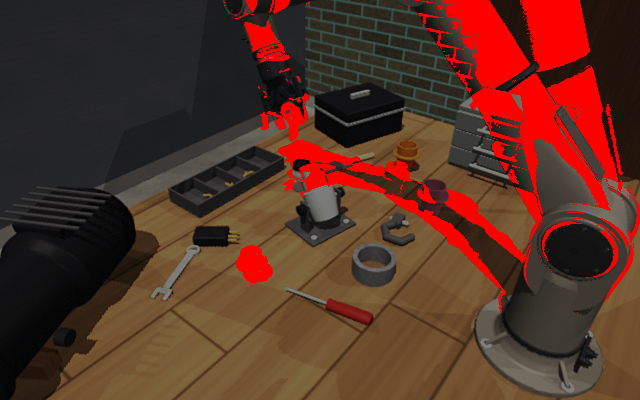

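The only differences from the start are the arm, its shadows and the moved cups. All bystanders are unmoved.

```bash
python3 -c "
from station import bot
print(bot.hand_in())"
```

```text
the job is handed in; nothing more can be done
None
```

The three cups are nested and the job is handed in, at about 26 s of the 61 s allowed. The middle cup sits in the leaning big cup and the small cup sits in the middle one. I lowered both along the cup's axis (about 31° lean) until they touched, then released them. The handed-in call gave no verdict.

**Last checks**
- **Seating:** both collars look flush all round on the rim outside them, in the scene, side and wrist views. Contact came within about 0.3 mm of the depth I had worked out for each cup. The middle cup slid about 4 mm downhill when released, which is within its play.
- **At rest:** the scene view of the nest did not change between two looks about 0.9 s apart. The side view showed 77 changed pixels around the nest. I put these down to the arm's moving shadow but did not look further.
- **Other things:** a comparison of the side view with the start showed no bystander moved, only the arm, its shadows and the cups. The network missed the screwdriver in the scene view and the jar in the side view. Its side-view boxes for the plug and tape roll were on the wrong objects, so I relied on the picture comparison.
- **Forces:** the force readings I saw at the wrist peaked at about 11 N, while pressing the middle cup home. The arm was standing clear at hand-in.

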